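# Set up an oil stone before the slit of an inspection light box

## Robot

A 6-joint arm with a two-finger parallel gripper is mounted at the origin on a cart in front of the work surface, level with it; the furniture and walls round the work are solid. World frame = base frame: x ahead of the robot, y to its left, z up, the work surface at z = 0. Lengths are in m, angles in rad, forces in N, time in s.
With the tool pointing down it reaches from about 0.35 to 0.975 m from the base axis. Payload 4.9 kg.
Tool frame: the origin (TCP) lies at the very end of the fingers, on their centre line; the grasp point (between the pads) lies 19 mm behind it; z points along the fingers, x is the direction in which the jaws open and shut, and the axes are right-handed (so a half turn about z gives the same grasp; the last joint's range is limited). The gripper opens to 85 mm and grips with 20 to 120 N. Pads are 22 mm wide; open, the fingers measure 114 mm over their backs; the gripper's body (76 mm by 85 mm) begins 54 mm behind the grasp point. The pads swing forward as they close: fully open they stand 13 mm farther back than shut.
Start: joints at [1.089, 0.053, 1.613, -0, 1.476, -0.119], TCP at [0.222, 0.584, 0.199] pointing down, gripper open.
Joint ranges: [-3.01, 3.01], [-1.01, 2.22], [0.06, 2.58], [-1.02, 4.17], [0.09, 2.62], [-3.14, 3.14]. Speed limits (rad/s): [2.57, 2.57, 3.14, 3.14, 3.14, 3.14].

## Interface

Orientations are given as a unit quaternion [w, x, y, z].
In Python, from plant import * gives the robot as it stands.
- The arm moves only by the shell command python3 -m inch 'ROWS'. ROWS is text: rows parted by semicolons, each of 7 numbers parted by spaces: the shift along the tool's x, y, z in m, then the turn, a rotation vector about the tool's x, y, z in rad, then the closure, from 0 (fully open) to 1 (shut). A call has 1 to 10 rows; each row shifts and turns the commanded pose from where the row before left it, along the tool's axes as they then stand; what a row does not reach is not made up. A row lasts 1/12 s, in which the tool goes at most 41.7 mm and 7.16 degrees, less where a joint would pass 70% of its speed; a pose out of reach is approached as far as the arm can. A call with a gripper value outside its range is refused whole. The fingers move at their own pace and stop on an object; the grip force is fixed at half the most. Time passes only in rows, so rows that do not move let the fingers close. It gives the time, the measured TCP pose, the force and the opening at its end, in the units of the state.
- state(): the state, without advancing time (a new reading comes with each control period).
- grab_frame(name): name is "side" or "top" or "wrist"; returns the picture (400x640x3 uint8, blue, green, red); there is no depth.
- camera_info(name): a dict with "vertical_fov" (degrees; the focal length in pixels is half the picture's height over the tangent of half this angle, whatever the lens; pixels are square), "cx", "cy" (the principal point, pixels), "origin" and "rotation" of the camera in the world. Camera axes: x right, y down, z forward; pixel columns grow to the right and rows downward; lengths in m; the calibration is good to about 2 mm. A picture is of the moment at which its call begins: read the wrist's pose just before it. camera_info takes no time and is no camera call; for the wrist camera it gives the pose at the moment of the call.
- job_done(): hands the job in, once; it reports no verdict.
The state is a dict: "time": time; "joint_pos": joint angles; "joint_vel": joint speeds; "joint_efforts": joint torques, N m; "tool_pos": TCP position; "tool_rot": TCP orientation; "contact_force": force on the tool from outside, world axes, zero at the start; "ft_torque": the same for the moment, N m; "gripper_width": opening from 0.0 (shut) to 1.0 (fully open).
Only numpy, scipy, OpenCV 4.12 (cv2) and the standard library are available. Lean on these libraries where they do the work, as an engineer would, in place of code of your own. Each camera call takes 0.05 s, during which the arm holds its last target.

## Task

Get the light box ready for checking how hollow the oil stone is worn: lay the stone flat, lengthways, between the end stops of the stage, and move the tin that stands in the way of the shutter plate to a clear place on the bench, standing upright, both while the shutter is still shut. Then slide the shutter plate by its black grip one stop to the left as you face the box, until it clicks with the slit in line with the port, without running on towards the round opening. Leave the other things on the bench where they are.

Things in the scene. Friction and masses are not known exactly. Their poses are not given: they have to be found in the camera images.
- light_box: Grey inspection light box, fixed. Origin on the bench; own x to its back, y to its left (the shutter's travel), z up. Own frame, mm: base slab x -170 to 80, y -65 to 65, 8 high; housing x -55 to 75, y -65 to 65, its front face sloping at 35 degrees to the horizontal from (x -55, z 12) up and back to (x 27, z 69), then level at z 72. It carries a hood, and a stage in front.
- hood_edge (a point): Middle of the lower front edge of the hood, 188 mm above the bench; axes as the light box. The flat hood reaches from here 112 mm back, 130 mm wide, 12 mm high at this edge, on a rear panel. It overhangs the shutter's grip, which has to be taken with the tool square to the slope, its upper end leaning about 35 degrees to the box's front.
- stage_top (a point): Middle of the flat top of the aluminium stage, 20 mm above the bench, 140 mm in front of the light box's origin; axes as the light box. The top is 50 mm (x) by 112 mm (y), with a steel end stop 5 mm high across each end; 97 mm are free between the stops along y, and there are no lips along the long sides.
- port (a point): Middle of the light box's 43 mm round port in the sloping face; axes as the light box; the slit belongs here at the end. Beware of the fixed task lamp: its upright post stands at the bench's front edge, 0.31 m ahead of the robot and 0.06 m left, up to 0.7 m, its arm going off to the right. The work is left of the post; an arm that starts right of it must cross over folded up.
- shutter (a joint): Travel of the shutter plate along the light box's +y, m. Stops that click: 0 shut (blank before the port), 0.05 slit before the port, 0.10 round opening before the port; hard ends -0.003 and 0.103. Starts at the shut stop. When let go it is drawn by a spring into the nearest stop to about 1 mm; on the way the spring resists with up to 8 N, friction is 0.6 N.
- plate_end (a point): Middle of the left end of the steel shutter plate, at its underside; axes as point shutter_grip. The plate is 190 mm long, 60 mm up the slope, 5 mm thick; its underside is 22 mm above the bench at the lower edge (light box x -43 mm) and 57 mm at the upper edge. This end is level with the housing's side when shut and stands 50 mm out of it at the slit stop.
- shutter_grip (a point): Point in the black grip fin of the plate, 10 mm below the fin's top and 26 mm out from the plate's upper surface; moves with the plate. Axes: x up the slope, y along the travel, z square out of the sloping face. The fin is 14 mm thick in y (grip it across this), 34 mm in x, 36 mm tall. The rails above and below the plate stand 2 mm higher than its surface.
- slit (a point): Middle of the 8 x 34 mm slit in the plate, at its upper surface, 50 mm to the right (-y) of the grip; the 34 mm round opening is another 50 mm to the right. Axes as point shutter_grip.
- large_tin_centre (a point): Centre of the larger white tin, 58 mm in diameter (56 at its body), 36 mm high, upright on the bench, 120 g. Either this tin or the smaller one stands left of the housing, 118 to 126 mm along the light box's +y and 30 to 50 mm along its -x, in the run of the plate's left end; the other stands far to the right, out of the way, and can stay.
- small_tin_centre (a point): Centre of the smaller white tin, 46 mm in diameter (44 at its body), 30 mm high, upright on the bench, 120 g. Like the larger one it may be the tin in the way. A tin is clear of the plate's run with its centre, in the light box's frame, beyond y +146 mm, in front of x -78 mm, behind x +40 mm, or beyond y -156 mm.
- oil_stone_centre (a point): Centre of the brown oil stone block, 25 mm (x) by 75 mm (y, its length) by 14 mm (z), 0.1 to 0.2 kg, lying flat on the bench left of the stage, in front of the tin in the way.
- oil_bottle: Bystander: white plastic bottle with a red spout, 53 mm in diameter, 98 mm to the shoulder, 165 mm with the spout; origin at the centre of its foot. Stands to the left of the stone.
- screwdriver: Bystander: screwdriver with red handle, 23 x 176 x 21 mm, long axis y; origin at its middle on the bench.
- micrometer: Bystander: micrometer with blue bow, 47 x 131 x 18 mm, long axis y; origin at its middle on the bench.
- spanner: Bystander: spanner, 30 x 138 x 6 mm, long axis y; origin at its middle on the bench.
- hammer: Bystander: brass hammer with wooden handle, 76 x 226 x 28 mm, long axis y, head at +y; origin at its middle on the bench.
There are look-alikes about, which are no part of the job. Leave any purple look-alike of the part that bears large_tin_centre alone.

How it is judged:
On the way, in this order (a step that is already met when the one before it is completed fails the run):
1. with the shutter still shut, both tins stand upright on the bench clear of the plate's run and the stone lies on the stage between the end stops (x of oil_stone_centre in the frame of stage_top between -0.0125 and 0.0125 m and y of oil_stone_centre in the frame of stage_top between -0.0125 and 0.0125 m and z of oil_stone_centre in the frame of stage_top between 0.004 and 0.01 m and angle between the y axis of oil_stone_centre and the y axis of stage_top, either way round below 0.2 rad and angle between each of oil_stone_centre, large_tin_centre, small_tin_centre's own z axis and vertical below 0.1 rad and (y of large_tin_centre in the frame of light_box above 0.146 m or y of large_tin_centre in the frame of light_box below -0.156 m or x of large_tin_centre in the frame of light_box below -0.078 m or x of large_tin_centre in the frame of light_box above 0.04 m) and height (world z) of large_tin_centre below 0.022 m and (y of small_tin_centre in the frame of light_box above 0.146 m or y of small_tin_centre in the frame of light_box below -0.156 m or x of small_tin_centre in the frame of light_box below -0.078 m or x of small_tin_centre in the frame of light_box above 0.04 m) and height (world z) of small_tin_centre below 0.019 m and value of joint shutter below 0.01 m), for 0.2 s.
2. the shutter plate sits in the slit stop (value of joint shutter between 0.046 and 0.054 m), for 0.3 s.
At the end, for the whole second after the job is handed in: The shutter plate sits within 4 mm of its slit stop; the stone lies flat on the stage, its centre within 12.5 mm of the stage's middle each way and within 0.2 rad of lengthways; both tins stand upright on the bench (within 0.1 rad), clear of the plate's run (all of step 2 and x of oil_stone_centre in the frame of stage_top between -0.0125 and 0.0125 m and y of oil_stone_centre in the frame of stage_top between -0.0125 and 0.0125 m and z of oil_stone_centre in the frame of stage_top between 0.004 and 0.01 m and angle between the y axis of oil_stone_centre and the y axis of stage_top, either way round below 0.2 rad and angle between each of oil_stone_centre, large_tin_centre, small_tin_centre's own z axis and vertical below 0.1 rad and (y of large_tin_centre in the frame of light_box above 0.146 m or y of large_tin_centre in the frame of light_box below -0.156 m or x of large_tin_centre in the frame of light_box below -0.078 m or x of large_tin_centre in the frame of light_box above 0.04 m) and height (world z) of large_tin_centre below 0.022 m and (y of small_tin_centre in the frame of light_box above 0.146 m or y of small_tin_centre in the frame of light_box below -0.156 m or x of small_tin_centre in the frame of light_box below -0.078 m or x of small_tin_centre in the frame of light_box above 0.04 m) and height (world z) of small_tin_centre below 0.019 m); the robot touches nothing.
It fails at once if the plate is run on towards the round opening (more than 15 mm past the slit stop) (value of joint shutter above 0.065 m).
It fails at once if another thing on the bench is shifted by more than 20 mm or tipped over (distance of any of oil_bottle, screwdriver, micrometer, spanner, hammer from where it was at the start of the episode above 0.02 m or angle between oil_bottle's own z axis and vertical above 0.3 rad).
It fails at once if the tin that is out of the way is moved as well as the one in the way (both by more than 20 mm) (distance of each of large_tin_centre, small_tin_centre from where it was at the start of the episode above 0.02 m).
It also fails if it takes over 72 s, if anything falls off the work surface, if the arm or the gripper's body presses on something with over 40 N, if the wrist force passes 120 N, or if a joint passes its speed limit or range.

## Working session

There is one attempt and no reset: what is moved stays moved. The work goes in short steps, Python scripts to look and compute and a shell command to move; the robot and the scene stay as the last step left them, time stands still between calls to the robot, and variables do not carry over. Pictures are saved under pics/ and viewed, and the job is handed in when it is done.

```bash
ls; mkdir -p pics
python3 - <<'E'
from plant import *
import cv2
s=state(); print(s)
for n in ["side","top","wrist"]:
    print(n,camera_info(n))
    cv2.imwrite(f"pics/{n}0.png",grab_frame(n))
E
```

```text
pics
{'time': 0.0, 'joint_pos': array([ 1.08900438e+00,  5.33273787e-02,  1.61430556e+00,  2.77596361e-05,
        1.47595127e+00, -1.19004057e-01]), 'joint_vel': array([ 0.00092317, -0.00030757,  0.00090995,  0.00051138, -0.00021576,
       -0.00097164]), 'joint_efforts': array([-1.50266591e-03, -3.93675578e+01, -3.70175171e+01, -1.98447301e-04,
        7.03208192e-03,  3.59256358e-07]), 'tool_pos': array([0.22147915, 0.58371744, 0.19777443]), 'tool_rot': array([ 4.52016991e-04,  8.23068400e-01,  5.67941386e-01, -8.87380206e-04]), 'contact_force': array([0.42980296, 0.30715689, 0.26140459]), 'ft_torque': array([0.00371388, 0.00235115, 0.01737006]), 'gripper_width': 0.996117031883768}
side {'vertical_fov': 54.606530997776396, 'cx': 324.01561451854946, 'cy': 198.77847502009388, 'origin': array([-0.01117854, -0.7622277 ,  0.67287815]), 'rotation': array([-0.4941974 ,  0.82680169, -0.22695834,  0.14372824])}
top {'vertical_fov': 52.59880806125754, 'cx': 327.49640635799966, 'cy': 197.26541082456794, 'origin': array([-0.07687247, -0.06644789,  1.60638296]), 'rotation': array([-0.1551603 ,  0.78429294, -0.58952147,  0.11521416])}
wrist {'vertical_fov': 71.17674472204823, 'cx': 321.143884708353, 'cy': 203.97763833147786, 'origin': array([0.14465059, 0.61303164, 0.37307855]), 'rotation': array([0.13232222, 0.81277718, 0.56015052, 0.09008597])}
```

View pics/side0.png

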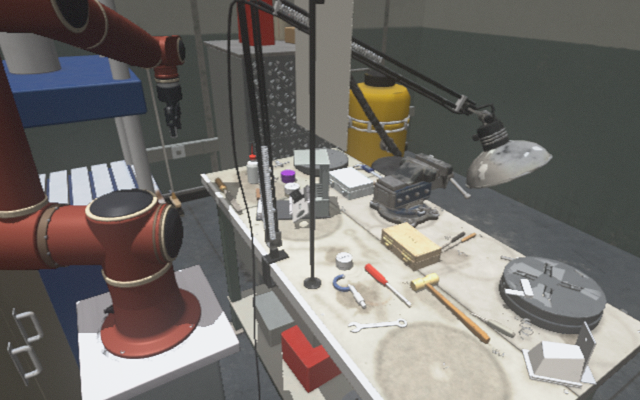

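View pics/top0.png

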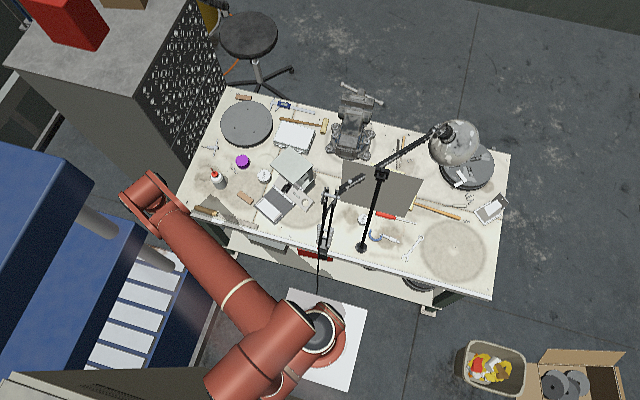

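View pics/wrist0.png

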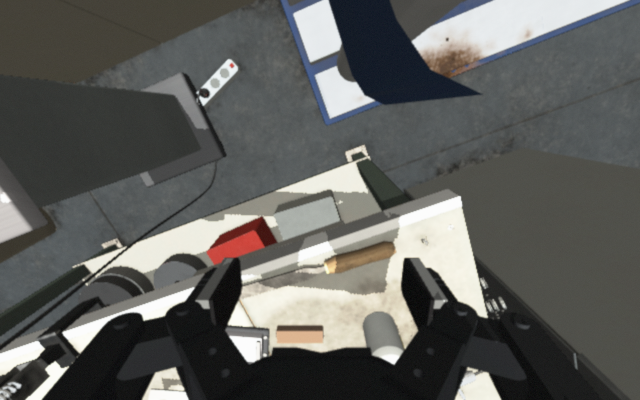

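```bash
cat > h.py <<'E'
import numpy as np, cv2
from scipy.spatial.transform import Rotation as R
def rot(q): return R.from_quat([q[1],q[2],q[3],q[0]]).as_matrix()
def K(ci): 
    f=200/np.tan(np.radians(ci['vertical_fov']/2)); return f,ci['cx'],ci['cy']
def proj(ci,P):
    f,cx,cy=K(ci); p=(np.atleast_2d(P)-ci['origin'])@rot(ci['rotation'])
    return np.c_[f*p[:,0]/p[:,2]+cx, f*p[:,1]/p[:,2]+cy]
def hit(ci,u,v,z):
    f,cx,cy=K(ci); d=rot(ci['rotation'])@np.array([(u-cx)/f,(v-cy)/f,1]); o=ci['origin']
    return o+d*(z-o[2])/d[2]
def crop(img,x0,y0,w,h,s,fn):
    cv2.imwrite(fn,cv2.resize(img[y0:y0+h,x0:x0+w],None,fx=s,fy=s,interpolation=cv2.INTER_CUBIC))
E
python3 - <<'E'
import cv2
from h import *
crop(cv2.imread('pics/top0.png'),195,130,130,95,6,'pics/top0c.png')
crop(cv2.imread('pics/side0.png'),210,140,160,115,5,'pics/side0c.png')
E
```

```text
(no output)
```

View pics/top0c.png

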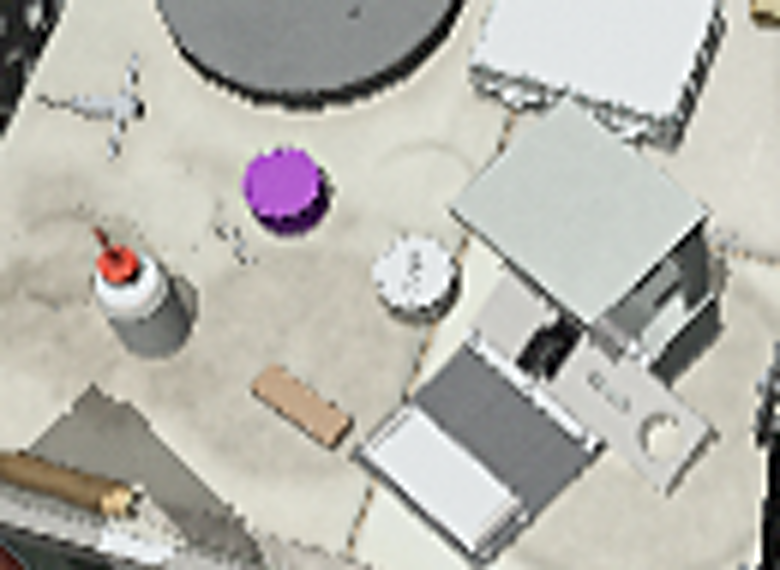

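View pics/side0c.png

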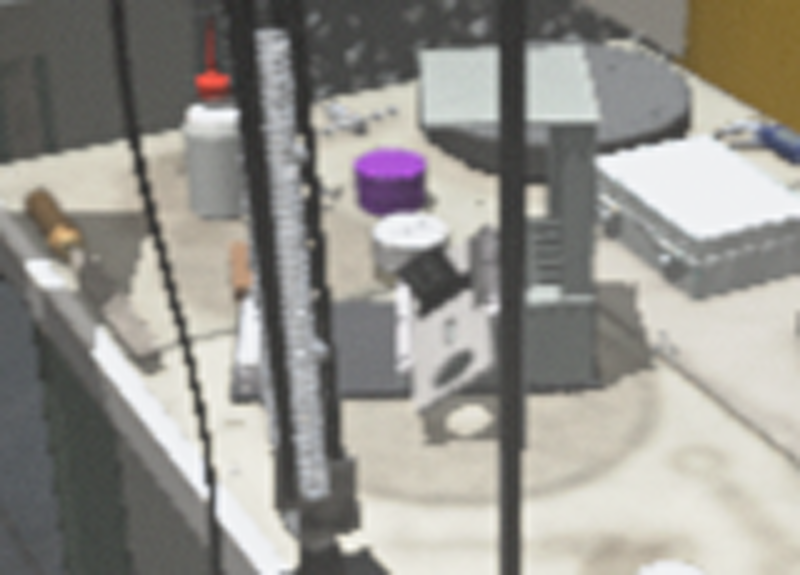

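```bash
cat > fit0.py <<'E'
from plant import *
from h import *
ci=camera_info('top'); 
px=lambda u,v:(u/6+195-.4,v/6+130-.4)
for n,(u,v),z in [('slabFL',(357,455),.008),('slabFR',(480,565),.004),('stFL',(365,450),.02),('stBL',(408,405),.02),('stBR',(525,505),.02),('stone c',(301,405),.014),('tin top',(410,272),.036),('tin top30',(410,272),.03),('purple',(285,184),.036),('bottle foot',(155,340),0),('hoodL',(452,210),.2),('hoodback',(570,100),.2),('hoodR',(708,213),.2),('hoodfront',(597,325),.2),('stoneA',(252,385),.014),('stoneB',(270,365),.014),('stoneC',(352,418),.014),('stoneD',(332,445),.014)]:
    print(n,np.round(px(u,v),1),np.round(hit(ci,*px(u,v),z),4))
E
python3 fit0.py
```

```text
slabFL [254.1 205.4] [0.4292 0.4076 0.008 ]
slabFR [274.6 223.8] [0.377  0.2984 0.004 ]
stFL [255.4 204.6] [0.4304 0.3999 0.02  ]
stBL [262.6 197.1] [0.471  0.3824 0.02  ]
stBR [282.1 213.8] [0.4227 0.279  0.02  ]
stone c [244.8 197.1] [0.452  0.4571 0.014 ]
tin top [262.9 174.9] [0.5629 0.4112 0.036 ]
tin top30 [262.9 174.9] [0.5654 0.413  0.03  ]
purple [242.1 160.3] [0.6044 0.5222 0.036 ]
bottle foot [220.4 186.3] [0.4751 0.5811 0.    ]
hoodL [269.9 164.6] [0.5455 0.3501 0.2   ]
hoodback [289.6 146.3] [0.6439 0.302  0.2   ]
hoodR [312.6 165.1] [0.5895 0.1901 0.2   ]
hoodfront [294.1 183.8] [0.4939 0.2347 0.2   ]
stoneA [236.6 193.8] [0.4568 0.496  0.014 ]
stoneB [239.6 190.4] [0.4748 0.4892 0.014 ]
stoneC [253.3 199.3] [0.4527 0.4189 0.014 ]
stoneD [249.9 203.8] [0.4295 0.4253 0.014 ]
```

Run:
```python
from plant import *
from h import *
s=state(); T=rot(s['tool_rot']); print(np.round(T,3))
ci=camera_info('wrist'); print('cam in tool', np.round(T.T@(ci['origin']-s['tool_pos']),4)); print(np.round(T.T@rot(ci['rotation']),3))
from scipy.optimize import least_squares
top=camera_info('top')
px=lambda u,v:(u/6+195-.4,v/6+130-.4)
M=[((-.170,.065,.008),(357,455)),((-.170,-.065,.004),(480,565)),((-.165,.056,.02),(365,450)),((-.115,.056,.02),(408,405)),((-.115,-.056,.02),(525,505))]
H=[(0,.065,.2),(.112,.065,.2),(.112,-.065,.2),(0,-.065,.2)]
HP=[(452,210),(570,100),(708,213),(597,325)]
def W(p,P):
    c,s=np.cos(p[2]),np.sin(p[2]); P=np.array(P,float); return np.c_[p[0]+c*P[:,0]-s*P[:,1],p[1]+s*P[:,0]+c*P[:,1],P[:,2]]
def f(p):
    h=np.array(H); h[:,0]+=p[3]
    P=np.r_[np.array([m[0] for m in M]),h]; U=np.array([px(*m[1]) for m in M]+[px(*q) for q in HP])
    return (proj(top,W(p,P))-U).ravel()
r=least_squares(f,[.55,.28,-.44,-.04]); print(r.x,np.degrees(r.x[2])); print(np.round(r.fun.reshape(-1,2),1))
```

```text
[[ 0.355  0.935 -0.001]
 [ 0.935 -0.355 -0.001]
 [-0.002 -0.    -1.   ]]
cam in tool [-0.0002 -0.0823 -0.1752]
[[ 1.    -0.001 -0.   ]
 [ 0.001  0.949  0.316]
 [-0.    -0.316  0.949]]
[ 0.55275686  0.27794705 -0.45647445 -0.03804598] -26.154059531834857
[[-0.8 -0.2]
 [ 0.4  1.5]
 [-0.3  0.2]
 [ 1.  -0.5]
 [ 0.3 -0.4]
 [-0.6 -0.6]
 [-0.1 -0.9]
 [ 0.9 -0. ]
 [-0.7  0.8]]
```

Run:
```python
from plant import *
from h import *
s=camera_info('side');t=camera_info('top')
print('side base', hit(s,280,256,0),hit(s,312,284,0)); print('top',hit(t,362,248,0),hit(t,323,252,0))
for z in (0,.3,.5,.7): print(z,proj(s,[.31,.06,z]),proj(t,[.31,.06,z]))
T=rot(state()['tool_rot']); d=np.array([.37,.43,.24])-state()['tool_pos']; print(T.T@d)
```

```text
side base [0.35800994 0.07643461 0.        ] [ 0.37767806 -0.07577309  0.        ]
top [ 0.3786939  -0.07725052  0.        ] [0.31846094 0.07087234 0.        ]
0 [[266.94257456 264.23214153]] [[324.98309834 254.68545733]]
0.3 [[260.04241536 165.1510354 ]] [[324.27377814 232.60316902]]
0.5 [[254.16685396  80.78238442]] [[323.61518217 212.10000858]]
0.7 [[246.82544317 -24.63476332]] [[322.71109981 183.95445858]]
[-0.09120318  0.1933617  -0.04185161]
```

```bash
python3 -m inch '-.0152 .0322 -.007 0 0 .0155 0;-.0152 .0322 -.007 0 0 .0155 0;-.0152 .0322 -.007 0 0 .0155 0;-.0152 .0322 -.007 0 0 .0155 0;-.0152 .0322 -.007 0 0 .0155 0;-.0152 .0322 -.007 0 0 .0155 0;0 0 0 0 0 0 0;0 0 0 0 0 0 0'
python3 - <<'E'
from plant import *
from h import *
import json
s=state(); ci=camera_info('wrist'); im=grab_frame('wrist')
cv2.imwrite('pics/w1.png',im); print(s['time'],s['tool_pos'],rot(s['tool_rot'])[:,0])
json.dump({k:(v.tolist() if hasattr(v,'tolist') else v) for k,v in ci.items()},open('ci1.json','w'))
E
```

```text
time: 0.82
tool_pos: [0.365, 0.4239, 0.2414]
tool_rot: [-0.0, 0.849, 0.528, 0.0]
contact_force: [-0.2, 0.7, 0.6]
gripper_width: 0.996
0.8167 [0.36500589 0.42394279 0.24136411] [4.43035357e-01 8.96503753e-01 8.32016221e-04]
```

View pics/w1.png

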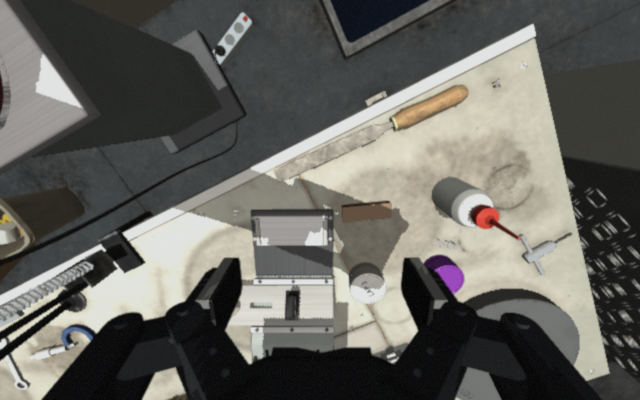

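Run:
```python
from h import *
crop(cv2.imread('pics/w1.png'),235,190,180,140,4.4,'pics/w1c.png')
```

```text
(no output)
```

View pics/w1c.png

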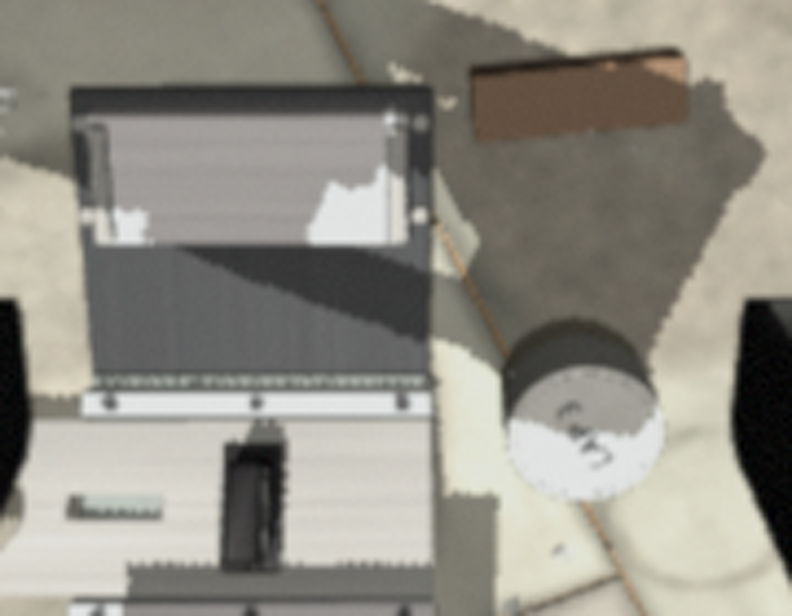

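```bash
cat > ov.py <<'E'
from h import *
import json,sys
def load(fn):
    d=json.load(open(fn)); return {k:(np.array(v) if isinstance(v,list) else v) for k,v in d.items()}
def W(p,P):
    c,s=np.cos(p[2]),np.sin(p[2]); P=np.atleast_2d(np.array(P,float)); return np.c_[p[0]+c*P[:,0]-s*P[:,1],p[1]+s*P[:,0]+c*P[:,1],P[:,2]]
def boxlines(j=0):
    L=[]
    rect=lambda x0,x1,y0,y1,z:L.append([(x0,y0,z),(x1,y0,z),(x1,y1,z),(x0,y1,z),(x0,y0,z)])
    rect(-.170,.08,-.065,.065,.008); rect(-.165,-.115,-.056,.056,.02); rect(-.165,-.115,-.0485,.0485,.02)
    a=np.radians(35); n=np.array([-np.sin(a),0,np.cos(a)])
    lo=np.array([-.043,0,.022])+.005*n; up=lo+.06*np.array([np.cos(a),0,np.sin(a)])
    L.append([lo+[0,.065+j,0],up+[0,.065+j,0],up+[0,-.125+j,0],lo+[0,-.125+j,0],lo+[0,.065+j,0]])
    g=(lo+up)/2+.036*n; u=np.array([np.cos(a),0,np.sin(a)])*.017
    L.append([g+u+[0,.007+j,0],g+u+[0,-.007+j,0],g-u+[0,-.007+j,0],g-u+[0,.007+j,0],g+u+[0,.007+j,0]])
    return L
def draw(im,ci,p,sc,off,extra=[]):
    for l in [W(p,l) for l in boxlines()]+extra:
        q=((proj(ci,l)+.5-np.array(off))*sc).astype(int)
        cv2.polylines(im,[q.reshape(-1,1,2)],False,(0,255,0),1)
def circ(x,y,r,z): t=np.linspace(0,6.283,40); return np.c_[x+r*np.cos(t),y+r*np.sin(t),0*t+z]
E
python3 - <<'E'
from ov import *
from scipy.optimize import least_squares
ci=load('ci1.json'); px=lambda u,v:np.array([u/4.4+235-.4,v/4.4+190-.4])
M=[((-.170,-.065,.008),(70,88)),((-.170,.065,.008),(433,88)),((-.115,.056,.02),(411,243)),((-.115,-.056,.02),(83,245)),((-.0577,.065,.0391),(433,418))]
M=M[:4]
P=np.array([m[0] for m in M]);U=np.array([px(*m[1]) for m in M])
r=least_squares(lambda p:(proj(ci,W(p,P))-U).ravel(),[.553,.278,-.456]); p=r.x;print(p,np.degrees(p[2]),np.round(r.fun.reshape(-1,2),1))
def tobox(w): 
    c,s=np.cos(p[2]),np.sin(p[2]); d=w[:2]-p[:2]; return np.array([c*d[0]+s*d[1],-s*d[0]+c*d[1]])
for z in (.03,.036):
    c=hit(ci,*px(586,434),z); a=hit(ci,*px(508,434),z);b=hit(ci,*px(664,434),z); print('tin',z,c,np.linalg.norm(a-b),tobox(c))
for n,q in dict(A=(472,72),B=(688,55),C=(690,122),D=(475,140)).items(): print(n,hit(ci,*px(*q),.014),tobox(hit(ci,*px(*q),.014)))
im=cv2.imread('pics/w1.png')[190:330,235:415]; im=cv2.resize(im,None,fx=4.4,fy=4.4,interpolation=cv2.INTER_CUBIC)
draw(im,ci,p,4.4,(235,190)); cv2.imwrite('pics/w1o.png',im)
E
```

```text
[ 0.5525354   0.27765208 -0.46655975] -26.73190438162783 [[-1.3 -0.3]
 [ 0.1  0.2]
 [-1.   0.4]
 [ 2.3 -0.4]]
tin 0.03 [0.5692367  0.40680736 0.03      ] 0.05748735901716209 [-0.04317988  0.12286382]
tin 0.036 [0.56491865 0.40763208 0.036     ] 0.05659505753051147 [-0.04740739  0.12165806]
A [0.4283001  0.42754428 0.014     ] [-0.17838113  0.0779888 ]
B [0.45576959 0.49679851 0.014     ] [-0.18499924  0.15219744]
C [0.47909153 0.48819535 0.014     ] [-0.16030007  0.15500437]
D [0.45171845 0.41777348 0.014     ] [-0.15307064  0.07979626]
```

View pics/w1o.png

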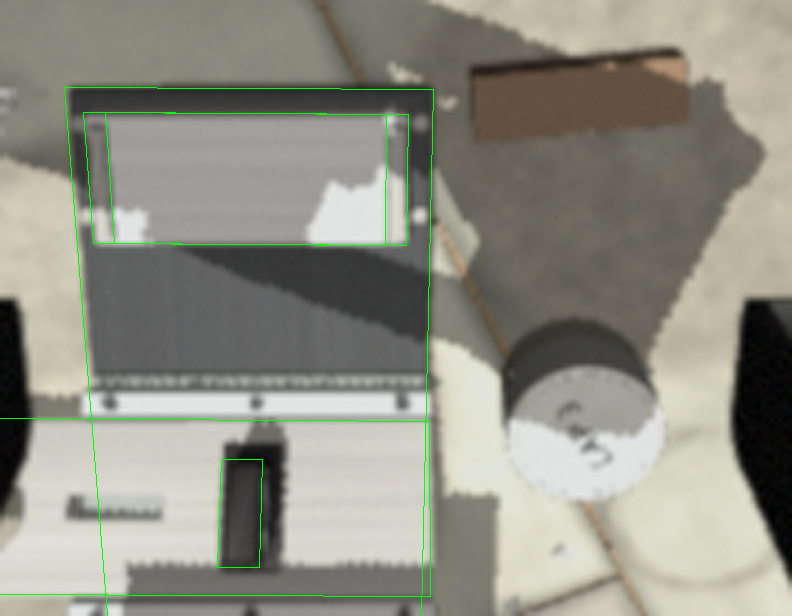

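Run:
```python
from ov import *
from scipy.optimize import least_squares
ci=load('ci1.json'); px=lambda u,v:np.array([u/4.4+235-.4,v/4.4+190-.4])
L=boxlines(); pl=L[3]
M=[((-.170,-.065,.008),(70,88)),((-.170,.065,.008),(433,88)),((-.115,.056,.02),(407,243)),((-.115,-.056,.02),(95,243)),((-.165,.056,.02),(407,113)),((-.165,-.056,.02),(84,113)),(pl[0],(434,420)),(pl[1],(434,590))]
P=np.array([m[0] for m in M]);U=np.array([px(*m[1]) for m in M])
r=least_squares(lambda p:(proj(ci,W(p,P))-U).ravel(),[.553,.278,-.456],loss='soft_l1'); p=r.x;print(p,np.degrees(p[2]),np.round((proj(ci,W(p,P))-U),1))
np.save('p.npy',p)
T=[]
w=np.array([[.45372,.45758,.014]])
print('stone',w)
for n,b in dict(stage=(-.14,0,.027),grip=(-.0362,0,.0649),tin=(0,0,0)).items(): print(n,W(p,b))
c=np.array([.5649,.4076]); 
def tobox(w): 
    c,s=np.cos(p[2]),np.sin(p[2]); d=np.array(w)[:2]-p[:2]; return np.array([c*d[0]+s*d[1],-s*d[0]+c*d[1]])
print('tin box',tobox(c),'stone box',tobox(w[0]),'bottle',tobox((.475,.581)),'purple',tobox((.6044,.5222)))
```

```text
[ 0.55309026  0.27924167 -0.45812935] -26.248878002207544 [[-1.1 -0.1]
 [ 0.2 -0.3]
 [ 0.3  0. ]
 [ 0.   0.2]
 [ 0.5 -0.2]
 [ 0.  -0. ]
 [-0.4 -0.2]
 [ 0.1  0.9]]
stone [[0.45372 0.45758 0.014  ]]
stage [[0.42752686 0.34115963 0.027     ]]
grip [[0.52062315 0.29525189 0.0649    ]]
tin [[0.55309026 0.27924167 0.        ]]
tin box [-0.04617724  0.12034531] stone box [-0.16799723  0.11599973] bottle [-0.20349669  0.23610437] purple [-0.0614347   0.24059762]
```

```bash
python3 -m inch '0 0 .005 0 0 -.1183 0;0 0 .005 0 0 -.1183 0;0 0 .005 0 0 -.1183 0;0 0 .005 0 0 -.1183 0;0 0 .005 0 0 -.1183 0;0 0 .005 0 0 -.1183 0;0 0 .005 0 0 -.1183 0;0 0 .005 0 0 -.1183 0;0 0 .005 0 0 -.1183 0;0 0 .005 0 0 -.1183 0'
python3 -m inch '0 0 .005 0 0 -.1183 0;0 0 .005 0 0 -.1183 0;0 0 .005 0 0 -.1183 0;0 0 .005 0 0 -.1183 0;0 0 0 0 0 0 0;0 0 0 0 0 0 0'
cat > to.py <<'E'
from plant import *
from h import *
import sys
s=state();T=rot(s['tool_rot'])
t=[float(v) for v in sys.argv[1:4]]
print('t',round(s['time'],2),'pos',np.round(s['tool_pos'],4),'xang',round(np.degrees(np.arctan2(T[1,0],T[0,0])),2),'w',round(s['gripper_width'],3),'F',np.round(s['contact_force'],1),'q6',np.round(s['joint_pos'],2))
if len(t)==3: print('tool shift',np.round(T.T@(np.array(t)-s['tool_pos']),4))
E
python3 to.py .4537 .4576 .08
python3 - <<'E'
from ov import *
ci=load('ci1.json'); print(hit(ci,335,150,0),hit(ci,395,120,0.01),hit(ci,460,92,.01))
E
```

```text
time: 1.7
tool_pos: [0.3623, 0.4259, 0.1898]
tool_rot: [-0.001, 0.406, 0.914, -0.001]
contact_force: [0.7, 0.1, 0.0]
gripper_width: 0.999
time: 2.2
tool_pos: [0.3626, 0.4255, 0.17]
tool_rot: [-0.001, 0.185, 0.983, -0.001]
contact_force: [-0.5, -0.1, 0.3]
gripper_width: 1.005
t 2.2 pos [0.3626 0.4255 0.17  ] xang 158.72 w 1.005 F [-0.5 -0.1  0.3] q6 [ 0.73 -0.08  1.8   0.    1.43 -2.04]
tool shift [-0.0733  0.0631  0.0899]
[0.34945626 0.45427599 0.        ] [0.3478348 0.5471711 0.01     ] [0.35305605 0.63941266 0.01      ]
```

```bash
python3 -m inch '-.0147 .0126 .018 0 0 0 0;-.0147 .0126 .018 0 0 0 0;-.0147 .0126 .018 0 0 0 0;-.0147 .0126 .018 0 0 0 0;-.0147 .0126 .018 0 0 0 0;0 0 0 0 0 0 0;0 0 0 0 0 0 0'
python3 to.py .4537 .4576 .004
python3 - <<'E'
from plant import *
from h import *
import json
ci=camera_info('wrist'); im=grab_frame('wrist')
cv2.imwrite('pics/w2.png',im)
json.dump({k:(v.tolist() if hasattr(v,'tolist') else v) for k,v in ci.items()},open('ci2.json','w'))
E
```

```text
time: 2.78
tool_pos: [0.4545, 0.4569, 0.0793]
tool_rot: [-0.001, 0.185, 0.983, -0.001]
contact_force: [-0.2, 0.4, 1.1]
gripper_width: 1.001
t 2.78 pos [0.4545 0.4569 0.0793] xang 158.67 w 1.001 F [-0.2  0.4  1.1] q6 [ 0.67  0.2   1.66  0.    1.29 -2.1 ]
tool shift [0.0009 0.0006 0.0753]
```

View pics/w2.png

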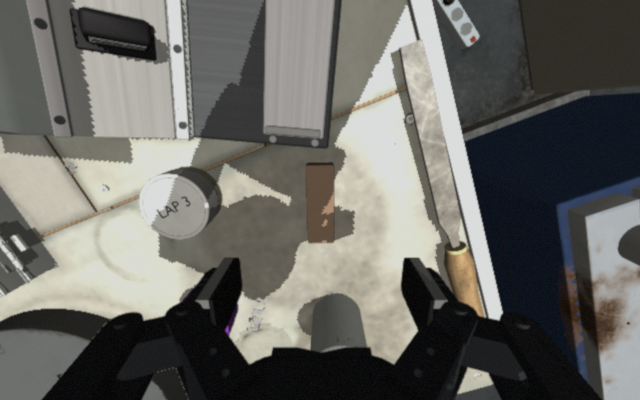

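Run:
```python
from ov import *
ci=load('ci2.json')
im=cv2.imread('pics/w2.png'); crop(im,130,120,240,140,3.3,'pics/w2c.png')
c=[hit(ci,*q,.014) for q in [(306,164),(334,163),(335,241),(308,242)]]; print(np.round(c,4),np.mean(c,0)); 
d=(c[0]+c[1]-c[2]-c[3])/2;print(np.linalg.norm(d),np.degrees(np.arctan2(d[1],d[0]))+90)
```

```text
[[0.4519 0.4171 0.014 ]
 [0.429  0.4251 0.014 ]
 [0.4543 0.495  0.014 ]
 [0.4785 0.4866 0.014 ]] [0.45341994 0.45597815 0.014     ]
0.07436445629014878 -20.388900918460337
```

View pics/w2c.png

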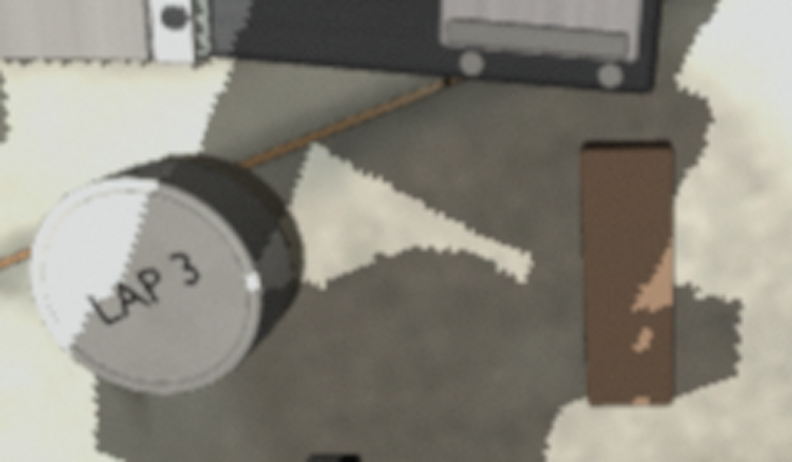

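```bash
python3 -m inch '.0003 0 .018 0 0 0 0;.0003 0 .018 0 0 0 0;.0003 0 .016 0 0 0 0;0 0 .013 0 0 0 0;0 0 .0095 0 0 0 0;0 0 0 0 0 0 0;0 0 0 0 0 0 0;0 0 0 0 0 0 .3;0 0 0 0 0 0 .5;0 0 0 0 0 0 .6'
python3 to.py .4537 .4576 .004
python3 -m inch '0 0 0 0 0 0 1;0 0 0 0 0 0 1;0 0 0 0 0 0 1;0 0 0 0 0 0 1;0 0 0 0 0 0 1;0 0 0 0 0 0 1;0 0 0 0 0 0 1'
python3 to.py .4537 .4576 .004
```

```text
time: 3.67
tool_pos: [0.4551, 0.4579, 0.0078]
tool_rot: [0.001, 0.184, 0.983, 0.001]
contact_force: [-0.0, 0.4, -0.6]
gripper_width: 0.602
t 3.67 pos [0.4551 0.4579 0.0078] xang 158.77 w 0.602 F [-0.   0.4 -0.6] q6 [ 0.67  0.28  1.7   0.    1.16 -2.1 ]
tool shift [ 0.0012 -0.0008  0.0038]
time: 4.25
tool_pos: [0.4544, 0.4573, 0.0065]
tool_rot: [-0.0, 0.184, 0.983, -0.0]
contact_force: [-1.6, 0.0, 0.0]
gripper_width: 0.001
t 4.25 pos [0.4544 0.4573 0.0065] xang 158.78 w 0.001 F [-1.6  0.   0. ] q6 [ 0.67  0.28  1.7  -0.    1.16 -2.1 ]
tool shift [0.0008 0.     0.0025]
```

Run:
```python
from plant import *
from h import *
im=grab_frame('wrist'); crop(im,130,120,300,220,2.6,'pics/w3.png')
```

```text
(no output)
```

View pics/w3.png

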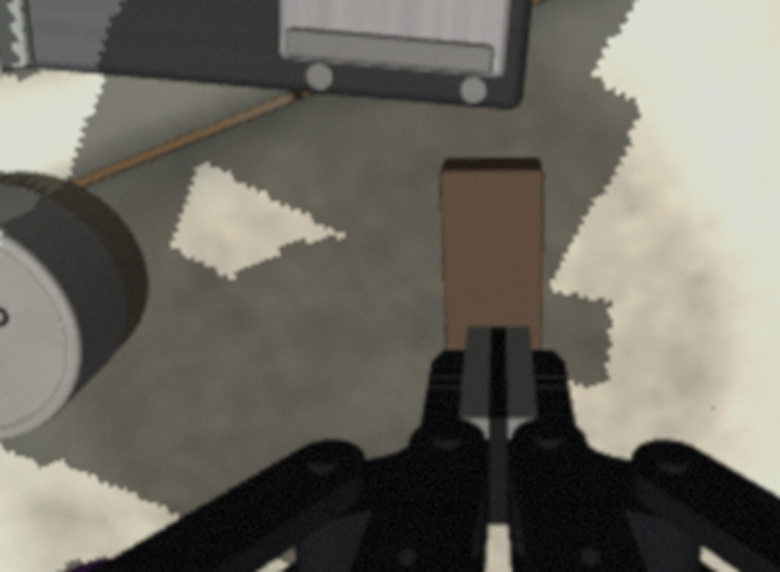

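Run:
```python
from plant import *
from h import *
s=state();ci=camera_info('wrist');print(s['tool_pos'])
q=proj(ci,s['tool_pos'])[0]; print('tcp px',q,'crop',(q-[130,120])*2.6)
for u,v in [(443,170),(542,170),(443,350),(542,350)]: print(hit(ci,u/2.6+130,v/2.6+120,.014))
c,sn=np.cos(np.radians(-21)),np.sin(np.radians(-21))
for z in (0,.014):
  for a,b in [(-.0125,-.0375),(.0125,-.0375),(.0125,.0375),(-.0125,.0375)]:
    P=np.array([.4535+c*a-sn*b,.457+sn*a+c*b,z]); print(z,(proj(ci,P)[0]-[130,120])*2.6)
```

```text
[0.45437245 0.45732154 0.00643289]
tcp px [319.75786642 235.82207213] crop [493.37045269 301.13738755]
[0.45175551 0.41791471 0.014     ]
[0.42981501 0.4264643  0.014     ]
[0.4702445  0.46223151 0.014     ]
[0.44638047 0.47152265 0.014     ]
0 [544.06914883 154.27105358]
0 [446.39220115 154.75518808]
0 [453.47761867 408.6182742 ]
0 [540.13923112 408.26866703]
0.014 [547.63337221 167.91296938]
0.014 [442.44151256 168.42913356]
0.014 [450.48196543 437.82283506]
0.014 [543.00821876 437.4593811 ]
```

```bash
python3 - <<'E'
from plant import *
from h import *
s=state();ci=camera_info('wrist');T=rot(s['tool_rot'])
for y in (-.011,0):
  for z in (0,-.005,-.01,-.015,-.02,-.03):
    print(y,z,np.round((proj(ci,s['tool_pos']+T@[0.008,y,z])[0]-[130,120])*2.6))
print(s['contact_force'],s['ft_torque'],s['joint_efforts'])
E
python3 -m inch '0 0 0 0 0 0 0;0 0 0 0 0 0 0;0 0 0 0 0 0 0;0 0 0 0 0 0 0;0 0 0 0 0 0 0;0 0 0 0 0 0 0'
python3 to.py .4535 .457 .004
python3 - <<'E'
from plant import *
from h import *
im=grab_frame('wrist'); cv2.imwrite('pics/w4.png',im)
E
```

```text
-0.011 0 [524. 262.]
-0.011 -0.005 [525. 270.]
-0.011 -0.01 [525. 278.]
-0.011 -0.015 [526. 286.]
-0.011 -0.02 [527. 294.]
-0.011 -0.03 [529. 313.]
0 0 [524. 301.]
0 -0.005 [524. 309.]
0 -0.01 [525. 318.]
0 -0.015 [526. 327.]
0 -0.02 [527. 337.]
0 -0.03 [528. 358.]
[ 0.00275209 -0.44254625  0.58832872] [-0.03133353 -0.01038502  0.03181212] [-1.65583122e-03 -4.45548856e+01 -3.23411536e+01 -4.34116500e-04
  6.07411475e-04  3.33858100e-05]
time: 4.8
tool_pos: [0.4544, 0.4574, 0.0065]
tool_rot: [0.0, 0.184, 0.983, 0.0]
contact_force: [0.2, 0.0, -0.4]
gripper_width: 0.849
t 4.8 pos [0.4544 0.4574 0.0065] xang 158.78 w 0.849 F [ 0.2  0.  -0.4] q6 [ 0.67  0.28  1.7  -0.    1.16 -2.1 ]
tool shift [ 0.0007 -0.0007  0.0025]
```

View pics/w4.png

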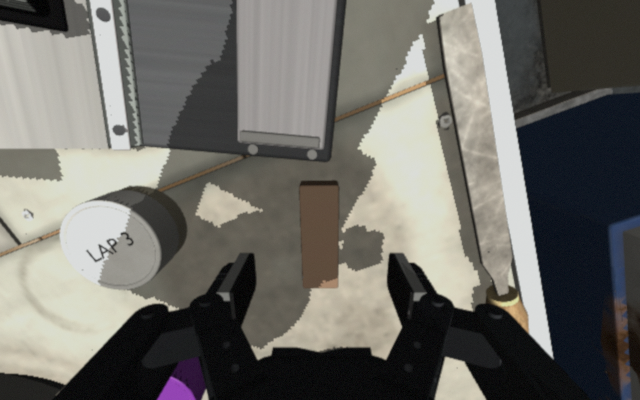

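```bash
python3 -m inch '0 0 0 0 0 0 .5;0 0 0 0 0 0 .5;0 0 0 0 0 0 .5;0 0 .003 0 0 0 .5;0 0 .003 0 0 0 .5;0 0 0 0 0 0 .5'
python3 -m inch '0 0 .002 0 0 0 .5;0 0 .002 0 0 0 .5;0 0 0 0 0 0 .5;0 0 0 0 0 0 .5'
python3 - <<'E'
from plant import *
from h import *
im=grab_frame('wrist'); crop(im,200,150,240,180,3.3,'pics/w5.png')
E
```

```text
time: 5.35
tool_pos: [0.4538, 0.4569, -0.0005]
tool_rot: [-0.001, 0.184, 0.983, -0.001]
contact_force: [-0.7, 1.3, 0.3]
gripper_width: 0.501
time: 5.68
tool_pos: [0.4543, 0.4572, -0.0038]
tool_rot: [-0.0, 0.184, 0.983, -0.0]
contact_force: [0.2, -0.9, -0.2]
gripper_width: 0.497
```

View pics/w5.png

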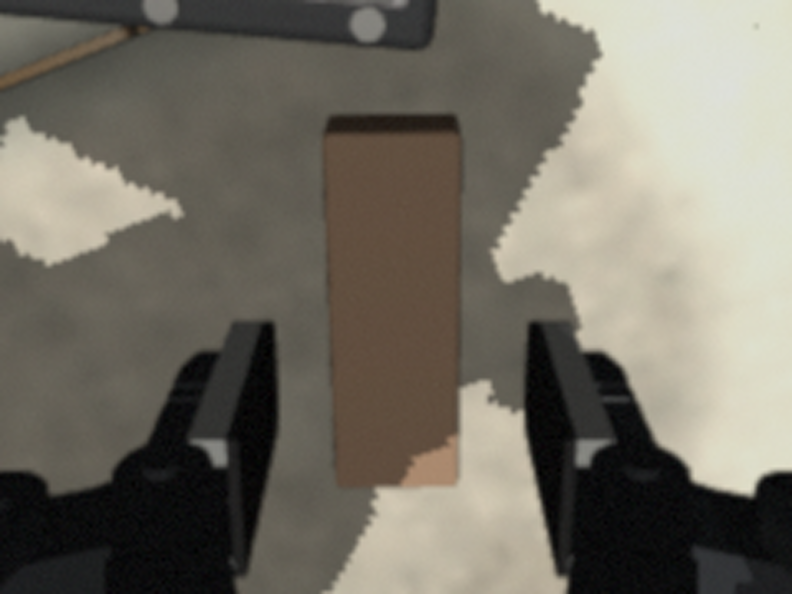

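```bash
python3 -m inch '0 0 .002 0 0 0 .5;0 0 .002 0 0 0 .5;0 0 0 0 0 0 .5;0 0 0 0 0 0 .5'
python3 -m inch '0 0 .002 0 0 0 .5;0 0 0 0 0 0 .5;0 0 0 0 0 0 .5'
python3 -m inch '0 0 .002 0 0 0 .5;0 0 0 0 0 0 .5;0 0 0 0 0 0 .5'
```

```text
time: 6.07
tool_pos: [0.4542, 0.4572, -0.0078]
tool_rot: [-0.0, 0.184, 0.983, -0.0]
contact_force: [0.5, 0.2, 0.5]
gripper_width: 0.502
time: 6.32
tool_pos: [0.4543, 0.4572, -0.0097]
tool_rot: [-0.0, 0.184, 0.983, -0.0]
contact_force: [0.3, -0.2, 0.6]
gripper_width: 0.498
time: 6.57
tool_pos: [0.4543, 0.4572, -0.0117]
tool_rot: [-0.0, 0.184, 0.983, -0.0]
contact_force: [-0.3, 0.1, 0.5]
gripper_width: 0.499
```

```bash
python3 -m inch '0 0 0 0 0 0 .65;0 0 0 0 0 0 .65;0 0 0 0 0 0 .65;0 0 0 0 0 0 .75;0 0 0 0 0 0 .75;0 0 0 0 0 0 .75'
```

```text
time: 7.07
tool_pos: [0.4544, 0.4574, -0.0115]
tool_rot: [0.0, 0.184, 0.983, 0.0]
contact_force: [-0.3, -1.0, -0.8]
gripper_width: 0.245
```

Run:
```python
from plant import *
from h import *
im=grab_frame('wrist'); crop(im,200,150,240,180,3.3,'pics/w6.png')
im=grab_frame('side'); crop(im,200,150,130,100,6,'pics/s6.png')
```

```text
(no output)
```

View pics/w6.png

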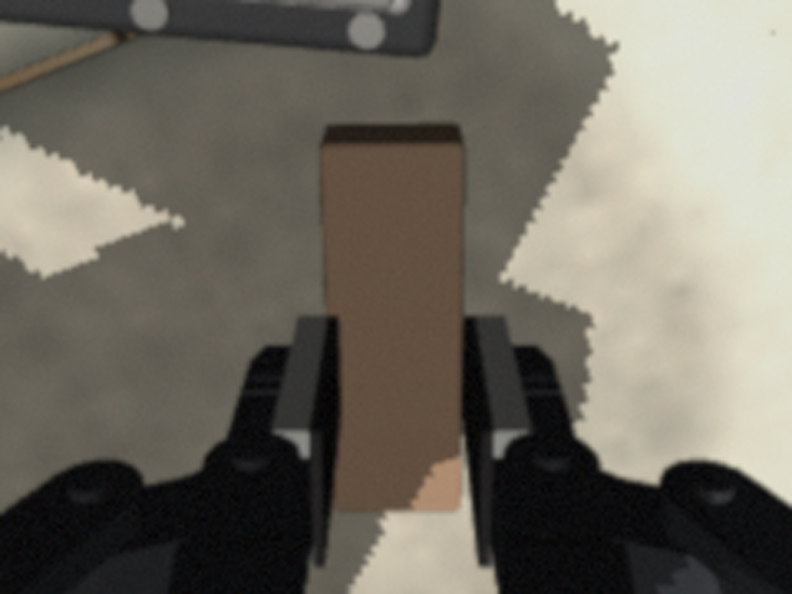

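View pics/s6.png

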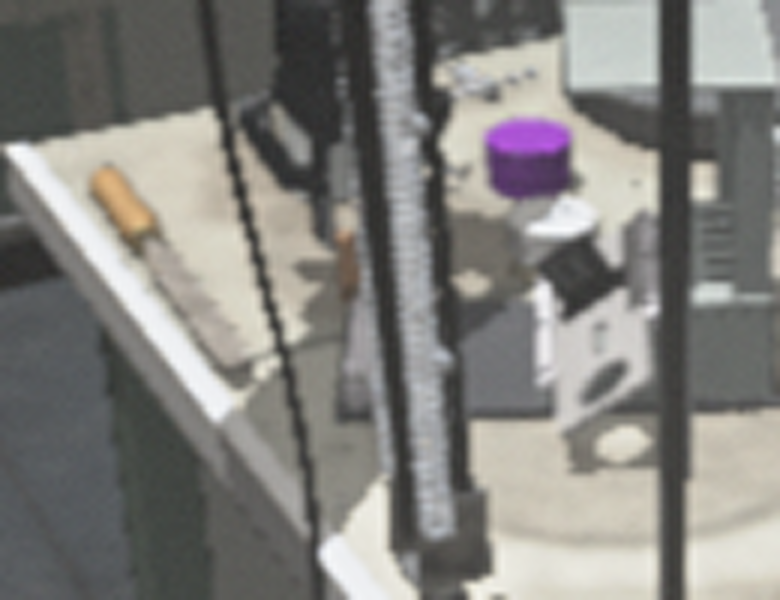

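The TCP as reported sits well ahead of the visible fingertips. By pad gap and row, the tips are about 36 mm behind it, and there was no contact with the TCP at z = -12 mm. I'll open and descend while watching the force.

```bash
python3 -m inch '0 0 0 0 0 0 .5;0 0 0 0 0 0 .5;0 0 0 0 0 0 .5;0 0 .004 0 0 0 .5;0 0 .004 0 0 0 .5;0 0 0 0 0 0 .5;0 0 0 0 0 0 .5'
python3 -m inch '0 0 .003 0 0 0 .5;0 0 .003 0 0 0 .5;0 0 0 0 0 0 .5;0 0 0 0 0 0 .5'
python3 -m inch '0 0 .003 0 0 0 .5;0 0 .002 0 0 0 .5;0 0 0 0 0 0 .5;0 0 0 0 0 0 .5'
python3 - <<'E'
from plant import *
from h import *
im=grab_frame('wrist'); crop(im,200,150,240,180,3.3,'pics/w7.png')
E
```

```text
time: 7.75
tool_pos: [0.454, 0.4569, -0.0203]
tool_rot: [-0.0, 0.184, 0.983, -0.001]
contact_force: [0.3, -0.1, 0.1]
gripper_width: 0.5
time: 8.08
tool_pos: [0.4542, 0.4572, -0.0259]
tool_rot: [-0.0, 0.184, 0.983, -0.0]
contact_force: [-0.0, 1.0, 0.0]
gripper_width: 0.499
time: 8.42
tool_pos: [0.4542, 0.4572, -0.0308]
tool_rot: [-0.0, 0.184, 0.983, -0.0]
contact_force: [-0.3, -0.2, 0.7]
gripper_width: 0.499
```

View pics/w7.png

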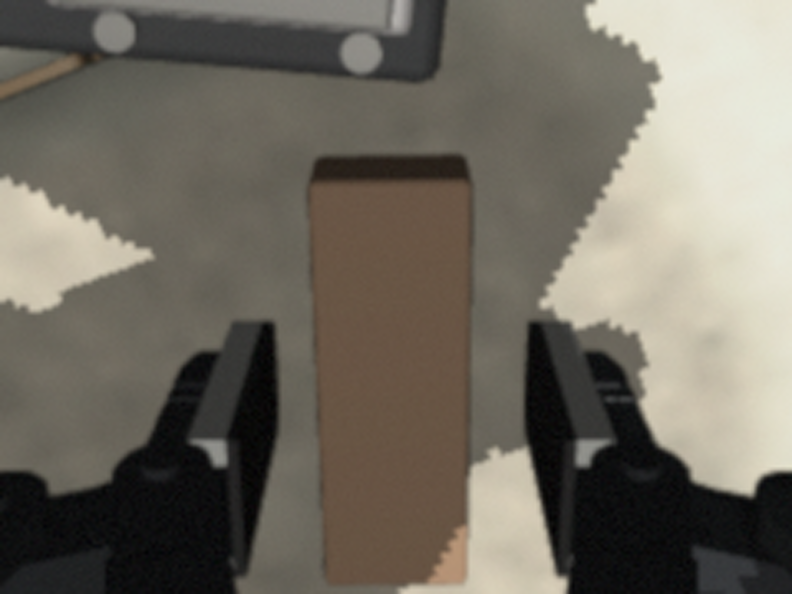

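```bash
python3 -m inch '-.001 0 .002 0 0 0 .5;-.0005 0 .001 0 0 0 .5;0 0 0 0 0 0 .5;0 0 0 0 0 0 .7;0 0 0 0 0 0 .9;0 0 0 0 0 0 1;0 0 0 0 0 0 1;0 0 0 0 0 0 1'
python3 to.py .4275 .3412 .02
```

```text
time: 9.13
tool_pos: [0.4567, 0.4576, -0.032]
tool_rot: [0.001, 0.184, 0.983, 0.001]
contact_force: [-0.1, 0.1, 5.1]
gripper_width: 0.273
t 9.13 pos [ 0.4567  0.4576 -0.032 ] xang 158.78 w 0.273 F [-0.1  0.1  5.1] q6 [ 0.67  0.34  1.7   0.    1.1  -2.1 ]
tool shift [-0.0149 -0.119  -0.0523]
```

```bash
python3 -m inch '0 0 -.006 0 0 0 1;0 0 -.012 0 0 0 1;0 0 -.015 0 0 0 1;0 0 -.015 0 0 0 1;0 0 -.012 0 0 0 1;0 0 0 0 0 0 1;0 0 0 0 0 0 1'
python3 to.py .4275 .3412 .03
python3 - <<'E'
from plant import *
from h import *
im=grab_frame('wrist'); cv2.imwrite('pics/w8.png',im)
E
```

```text
time: 9.72
tool_pos: [0.4568, 0.4576, 0.0285]
tool_rot: [0.001, 0.184, 0.983, 0.001]
contact_force: [-0.1, 0.4, -1.5]
gripper_width: 0.271
t 9.72 pos [0.4568 0.4576 0.0285] xang 158.78 w 0.271 F [-0.1  0.4 -1.5] q6 [ 0.67  0.25  1.69  0.    1.2  -2.1 ]
tool shift [-0.0148 -0.1191 -0.0018]
```

View pics/w8.png

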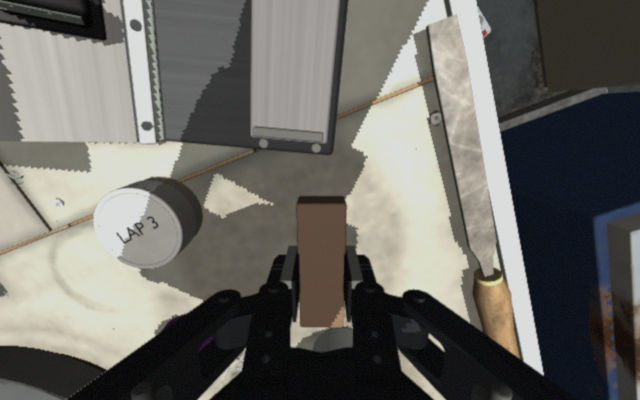

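Run:
```python
from plant import *
from h import *
s=state();ci=camera_info('wrist');T=rot(s['tool_rot'])
c=[hit(ci,*q,.0745) for q in [(297.5,204),(346,204),(344.5,326),(302,326)]]
d=(c[0]+c[1]-c[2]-c[3])/2; print(np.linalg.norm(d),np.linalg.norm(c[0]-c[1]),np.degrees(np.arctan2(d[1],d[0]))+90)
m=np.mean(c,0); print(m,'in tool',T.T@(m-s['tool_pos']))
```

```text
0.07247686486591148 0.023359880895165715 -20.596639384895397
[0.4533653  0.45513835 0.0745    ] in tool [ 0.00175766 -0.00258166 -0.04739521]
```

```bash
python3 to.py .4298 .3426 .0285
python3 -m inch '0 0 0 0 0 .044 1;0 0 0 0 0 .044 1;0 0 0 0 0 0 1'
python3 to.py .4298 .3426 .0285
```

```text
t 9.77 pos [0.456  0.4569 0.0271] xang 158.78 w 0.27 F [-0.2 -0.3 -1.6] q6 [ 0.67  0.26  1.69  0.    1.2  -2.1 ]
tool shift [-0.017  -0.1161 -0.0015]
time: 10.02
tool_pos: [0.455, 0.4561, 0.025]
tool_rot: [-0.001, 0.228, 0.974, -0.001]
contact_force: [-0.1, 0.3, -1.9]
gripper_width: 0.276
t 10.02 pos [0.455  0.4561 0.025 ] xang 153.69 w 0.276 F [-0.1  0.3 -1.9] q6 [ 0.67  0.26  1.69 -0.    1.2  -2.01]
tool shift [-0.0277 -0.1129 -0.0032]
```

```bash
python3 -m inch '-.0055 -.0226 -.002 0 0 0 1;-.0055 -.0226 -.002 0 0 0 1;-.0055 -.0226 0 0 0 0 1;-.0055 -.0226 0 0 0 0 1;-.0055 -.0226 0 0 0 0 1;0 0 0 0 0 0 1;0 0 0 0 0 0 1'
python3 to.py .4298 .3426 -.010
python3 - <<'E'
from plant import *
from h import *
im=grab_frame('wrist'); cv2.imwrite('pics/w9.png',im)
E
```

```text
time: 10.6
tool_pos: [0.4297, 0.3423, 0.0296]
tool_rot: [-0.001, 0.227, 0.974, -0.0]
contact_force: [-0.6, 0.6, -1.9]
gripper_width: 0.271
t 10.6 pos [0.4297 0.3423 0.0296] xang 153.7 w 0.271 F [-0.6  0.6 -1.9] q6 [ 0.54  0.04  1.92  0.    1.18 -2.15]
tool shift [0.0001 0.0004 0.0396]
```

View pics/w9.png

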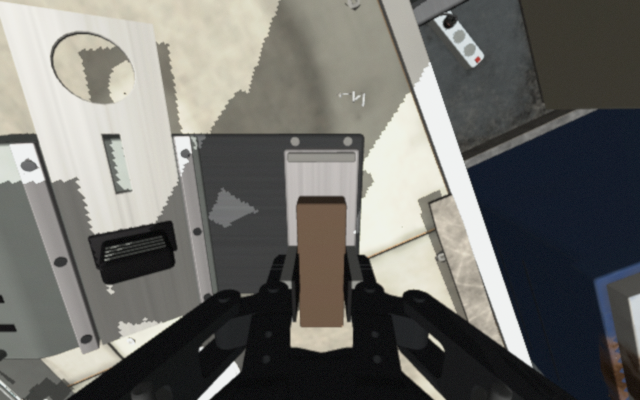

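```bash
python3 -m inch '0 0 .012 0 0 0 1;0 0 .012 0 0 0 1;0 0 .009 0 0 0 1;0 0 .0055 0 0 0 1;0 0 0 0 0 0 1;0 0 0 0 0 0 1'
python3 -m inch '0 0 .001 0 0 0 1;0 0 .001 0 0 0 1;0 0 0 0 0 0 1'
```

```text
time: 11.15
tool_pos: [0.4299, 0.3432, -0.009]
tool_rot: [-0.001, 0.227, 0.974, -0.001]
contact_force: [1.2, -0.4, -1.9]
gripper_width: 0.276
time: 11.4
tool_pos: [0.4308, 0.3435, -0.0096]
tool_rot: [0.0, 0.227, 0.974, 0.0]
contact_force: [-0.8, -0.1, -1.6]
gripper_width: 0.275
```

```bash
python3 -m inch '0 0 .001 0 0 0 1;0 0 .001 0 0 0 1;0 0 0 0 0 0 1'
python3 -m inch '0 0 .001 0 0 0 1;0 0 0 0 0 0 1'
```

```text
time: 11.65
tool_pos: [0.4305, 0.3433, -0.012]
tool_rot: [0.0, 0.227, 0.974, 0.0]
contact_force: [-0.6, -0.0, -2.3]
gripper_width: 0.272
time: 11.82
tool_pos: [0.4305, 0.3433, -0.0121]
tool_rot: [-0.0, 0.227, 0.974, -0.0]
contact_force: [-3.7, -2.5, 5.1]
gripper_width: 0.273
```

```bash
python3 -m inch '0 0 0 0 0 0 .65;0 0 0 0 0 0 .6;0 0 0 0 0 0 .5;0 0 -.004 0 0 0 .3;0 0 -.012 0 0 0 .2;0 0 -.02 0 0 0 0;0 0 -.025 0 0 0 0;0 0 -.03 0 0 0 0;0 0 0 0 0 0 0'
python3 to.py .4299 .3430 .1
python3 - <<'E'
from plant import *
from h import *
import json
ci=camera_info('wrist'); im=grab_frame('wrist')
cv2.imwrite('pics/w10.png',im)
json.dump({k:(v.tolist() if hasattr(v,'tolist') else v) for k,v in ci.items()},open('ci10.json','w'))
E
```

```text
time: 12.57
tool_pos: [0.4348, 0.346, 0.0862]
tool_rot: [0.005, 0.227, 0.974, 0.004]
contact_force: [1.4, 0.5, 1.8]
gripper_width: 0.997
t 12.57 pos [0.4348 0.346  0.0862] xang 153.74 w 0.997 F [1.4 0.5 1.8] q6 [ 0.54 -0.02  1.89  0.    1.27 -2.15]
tool shift [ 0.003  -0.0047 -0.0138]
```

View pics/w10.png

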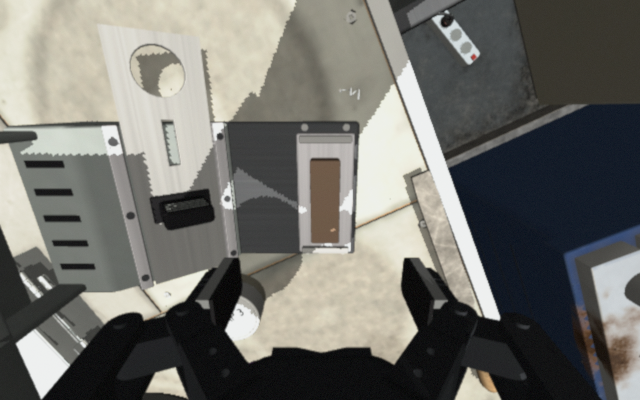

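Run:
```python
from ov import *
ci=load('ci10.json'); p=np.load('p.npy'); im=cv2.imread('pics/w10.png'); o=(200,100); sc=4.5
im=cv2.resize(im[100:230+40,200:370],None,fx=sc,fy=sc,interpolation=cv2.INTER_CUBIC)
cs=W(p,[(-.14+a,b,.034) for a,b in [(-.0125,-.0375),(.0125,-.0375),(.0125,.0375),(-.0125,.0375),(-.0125,-.0375)]])
draw(im,ci,p,sc,o,[cs]); cv2.imwrite('pics/w10o.png',im)
```

```text
(no output)
```

View pics/w10o.png

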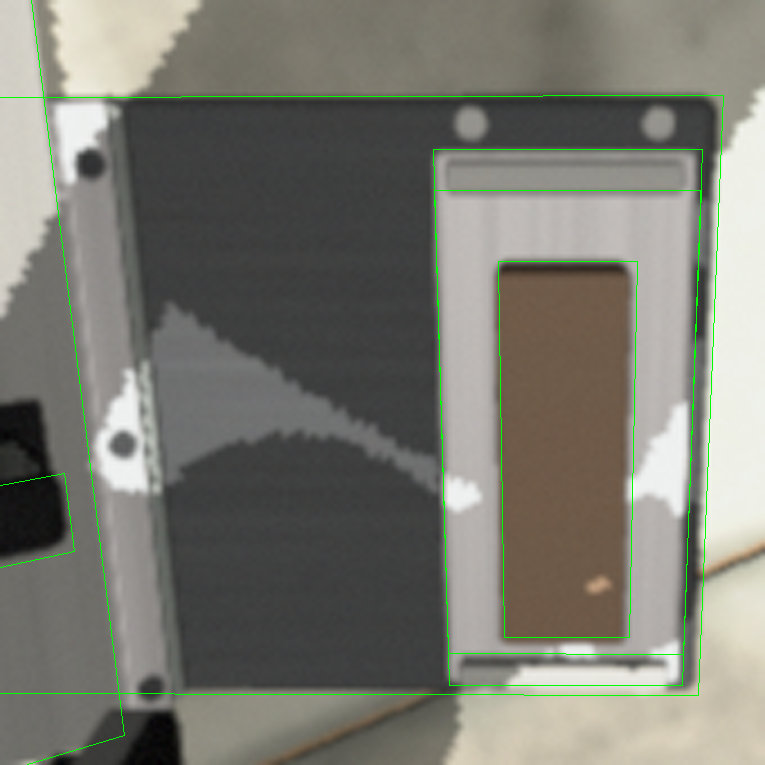

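```bash
python3 -m inch '0 0 -.003 0 0 .1208 0;0 0 -.003 0 0 .1208 0;0 0 -.003 0 0 .1208 0;0 0 -.003 0 0 .1208 0;0 0 -.003 0 0 .1208 0;0 0 0 0 0 .1208 0;0 0 0 0 0 .1208 0;0 0 0 0 0 .1208 0;0 0 0 0 0 .1208 0;0 0 0 0 0 .1208 0'
python3 -m inch '0 0 0 0 0 .1208 0;0 0 0 0 0 .1208 0;0 0 0 0 0 .1208 0;0 0 0 0 0 .1208 0;0 0 0 0 0 .1208 0;0 0 0 0 0 .1208 0;0 0 0 0 0 .1208 0;0 0 0 0 0 .1208 0;0 0 0 0 0 .1208 0;0 0 0 0 0 .1208 0'
python3 -m inch '0 0 0 0 0 .1208 0;0 0 0 0 0 .1208 0;0 0 0 0 0 .1208 0;0 0 0 0 0 .1208 0;0 0 0 0 0 .1208 0;0 0 0 0 0 .1208 0;0 0 0 0 0 0 0'
python3 to.py .5649 .4076 .1
```

```text
time: 13.45
tool_pos: [0.43, 0.343, 0.0925]
tool_rot: [-0.0, 0.742, 0.67, -0.001]
contact_force: [0.2, -0.4, -0.5]
gripper_width: 0.999
time: 14.28
tool_pos: [0.4299, 0.343, 0.0924]
tool_rot: [0.0, 0.991, 0.13, -0.001]
contact_force: [-0.1, -0.1, 0.1]
gripper_width: 0.998
time: 14.87
tool_pos: [0.43, 0.343, 0.0925]
tool_rot: [0.0, 0.974, -0.228, -0.0]
contact_force: [0.2, -0.8, -0.4]
gripper_width: 0.999
t 14.87 pos [0.43   0.343  0.0925] xang -26.33 w 0.999 F [ 0.2 -0.8 -0.4] q6 [ 0.54 -0.03  1.88  0.    1.29  1.  ]
tool shift [ 0.0923 -0.1177 -0.0077]
```

```bash
python3 -m inch '0 -.0295 0 0 0 0 0;0 -.0295 0 0 0 0 0;0 -.0295 0 0 0 0 0;.004 -.0295 0 0 0 0 0;.02 0 0 0 0 0 0;.023 0 0 0 0 0 0;.023 0 0 0 0 0 0;.022 0 0 0 0 0 0;0 0 0 0 0 0 0;0 0 0 0 0 0 0'
python3 to.py .5649 .4076 -.028
python3 - <<'E'
from plant import *
from h import *
import json
ci=camera_info('wrist'); im=grab_frame('wrist')
cv2.imwrite('pics/w11.png',im)
json.dump({k:(v.tolist() if hasattr(v,'tolist') else v) for k,v in ci.items()},open('ci11.json','w'))
E
```

```text
time: 15.7
tool_pos: [0.5655, 0.4078, 0.0924]
tool_rot: [0.0, 0.974, -0.226, -0.001]
contact_force: [-0.7, -0.8, 0.7]
gripper_width: 0.998
t 15.7 pos [0.5655 0.4078 0.0924] xang -26.18 w 0.998 F [-0.7 -0.8  0.7] q6 [0.52 0.3  1.52 0.   1.33 0.97]
tool shift [-0.0003  0.0004  0.1204]
```

View pics/w11.png

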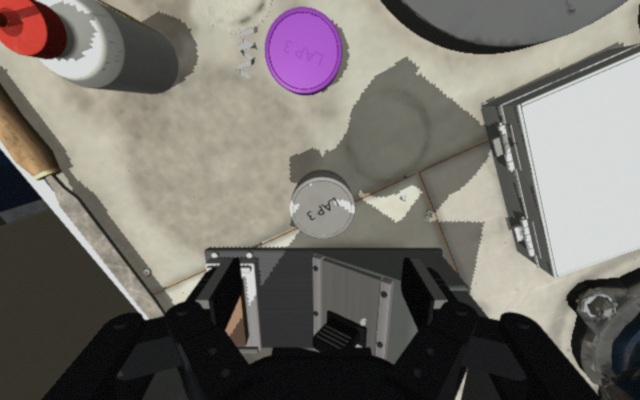

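Run:
```python
from ov import *
ci=load('ci11.json'); p=np.load('p.npy')
im=cv2.imread('pics/w11.png'); crop(im,210,130,220,160,3.5,'pics/w11c.png')
```

```text
(no output)
```

View pics/w11c.png

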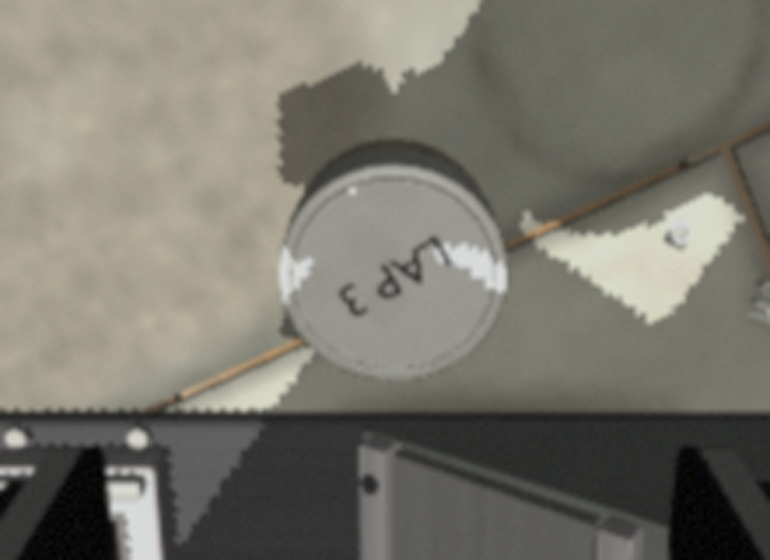

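```bash
python3 - <<'E'
from ov import *
ci=load('ci11.json')
q=lambda u,v:(u/3.5+210-.35,v/3.5+130-.35)
c=hit(ci,*q(394,271),.036); a=hit(ci,*q(282,271),.036); b=hit(ci,*q(507,271),.036); print(c,np.linalg.norm(a-b))
E
python3 to.py .5660 .4080 -.028
```

```text
[0.56569595 0.40869137 0.036     ] 0.056340223894964424
t 15.75 pos [0.5647 0.4083 0.0924] xang -26.15 w 0.999 F [-0.5  0.4 -0.4] q6 [0.52 0.3  1.52 0.   1.33 0.98]
tool shift [ 0.0014 -0.0004  0.1204]
```

```bash
python3 -m inch '0 0 .02 0 0 0 0;0 0 .025 0 0 0 0;0 0 .025 0 0 0 0;0 0 .025 0 0 0 0;0 0 .016 0 0 0 0;0 0 .010 0 0 0 0;0 0 0 0 0 0 0;0 0 0 0 0 0 0'
python3 to.py .5653 .4083 -.03
python3 -m inch '0 0 0 0 0 0 .2;0 0 0 0 0 0 .4;0 0 0 0 0 0 .6;0 0 0 0 0 0 .8;0 0 0 0 0 0 .8;0 0 0 0 0 0 .8'
python3 to.py .5653 .4083 -.03
```

```text
time: 16.42
tool_pos: [0.5649, 0.4089, -0.0278]
tool_rot: [0.0, 0.974, -0.226, -0.0]
contact_force: [0.6, -0.6, 0.2]
gripper_width: 0.997
t 16.42 pos [ 0.5649  0.4089 -0.0278] xang -26.17 w 0.997 F [ 0.6 -0.6  0.2] q6 [0.52 0.43 1.57 0.   1.14 0.98]
tool shift [0.0006 0.0003 0.0022]
time: 16.92
tool_pos: [0.5668, 0.4095, -0.0255]
tool_rot: [-0.001, 0.974, -0.227, 0.001]
contact_force: [0.7, -0.0, 6.1]
gripper_width: 0.64
t 16.92 pos [ 0.5668  0.4095 -0.0255] xang -26.22 w 0.64 F [ 0.7 -0.   6.1] q6 [0.52 0.43 1.57 0.   1.14 0.98]
tool shift [-0.0009  0.0018  0.0045]
```

```bash
python3 -m inch '0 0 -.005 0 0 0 .8;0 0 -.01 0 0 0 .8;0 0 -.015 0 0 0 .8;0 0 -.005 0 0 0 .8;0 0 0 0 0 0 .8;0 0 0 0 0 0 .8'
python3 to.py .5653 .4083 -.0255
python3 - <<'E'
from plant import *
from h import *
im=grab_frame('wrist')
cv2.imwrite('pics/w12.png',im)
E
```

```text
time: 17.42
tool_pos: [0.5657, 0.4088, 0.0081]
tool_rot: [-0.001, 0.974, -0.227, 0.001]
contact_force: [-0.6, 0.8, -0.4]
gripper_width: 0.639
t 17.42 pos [0.5657 0.4088 0.0081] xang -26.22 w 0.639 F [-0.6  0.8 -0.4] q6 [ 0.52  0.39  1.56 -0.    1.19  0.98]
tool shift [-0.0001  0.0007  0.0336]
```

View pics/w12.png

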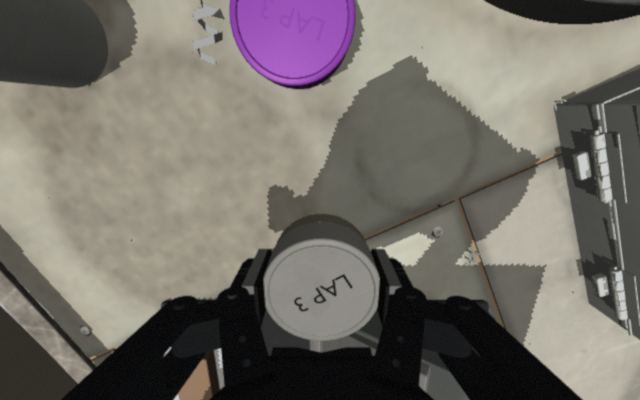

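```bash
python3 -m inch '-.015 -.0015 0 0 0 0 .8;-.02 -.0015 0 0 0 0 .8;-.02 -.0015 0 0 0 0 .8;-.016 -.0015 0 0 0 0 .8;-.008 0 0 0 0 0 .8;0 0 0 0 0 0 .8;0 0 .015 0 0 0 .8;0 0 .012 0 0 0 .8;0 0 0 0 0 0 .8;0 0 0 0 0 0 .8'
python3 to.py .5 .44 -.0255
python3 -m inch '0 0 .002 0 0 0 .8;0 0 0 0 0 0 .8;0 0 0 0 0 0 .8'
```

```text
time: 18.3
tool_pos: [0.4961, 0.4472, -0.0226]
tool_rot: [0.002, 0.974, -0.227, -0.001]
contact_force: [-0.5, 0.4, -0.7]
gripper_width: 0.635
t 18.3 pos [ 0.4961  0.4472 -0.0226] xang -26.28 w 0.635 F [-0.5  0.4 -0.7] q6 [ 0.62  0.37  1.64 -0.    1.13  1.08]
tool shift [0.0067 0.0047 0.0029]
time: 18.55
tool_pos: [0.4975, 0.4488, -0.0217]
tool_rot: [-0.0, 0.974, -0.227, 0.0]
contact_force: [-0.2, -0.1, -1.4]
gripper_width: 0.636
```

```bash
python3 -m inch '0 0 .002 0 0 0 .8;0 0 0 0 0 0 .8;0 0 0 0 0 0 .8'
python3 -m inch '0 0 .0015 0 0 0 .8;0 0 0 0 0 0 .8;0 0 0 0 0 0 .8'
```

```text
time: 18.8
tool_pos: [0.497, 0.4488, -0.0239]
tool_rot: [-0.0, 0.974, -0.227, 0.0]
contact_force: [-0.1, -0.2, -0.6]
gripper_width: 0.639
time: 19.05
tool_pos: [0.4971, 0.4489, -0.0253]
tool_rot: [-0.0, 0.974, -0.227, 0.0]
contact_force: [0.1, 0.2, -0.7]
gripper_width: 0.64
```

```bash
python3 -m inch '0 0 .001 0 0 0 .8;0 0 0 0 0 0 .8;0 0 0 0 0 0 .8'
python3 -m inch '0 0 .001 0 0 0 .8;0 0 0 0 0 0 .8;0 0 0 0 0 0 .8'
```

```text
time: 19.3
tool_pos: [0.497, 0.4489, -0.0254]
tool_rot: [0.0, 0.974, -0.227, 0.0]
contact_force: [-3.0, -2.2, 6.1]
gripper_width: 0.642
time: 19.55
tool_pos: [0.497, 0.4489, -0.0254]
tool_rot: [0.0, 0.974, -0.227, -0.0]
contact_force: [-5.6, -4.1, 10.5]
gripper_width: 0.642
```

Contact with the bench; back off 1 mm, release and rise.

```bash
python3 -m inch '0 0 -.001 0 0 0 .8;0 0 0 0 0 0 .3;0 0 0 0 0 0 0;0 0 0 0 0 0 0;0 0 -.01 0 0 0 0;0 0 -.02 0 0 0 0;0 0 -.03 0 0 0 0;0 0 -.035 0 0 0 0;0 0 -.03 0 0 0 0;0 0 0 0 0 0 0'
python3 to.py .5 .44 -.0255
python3 - <<'E'
from plant import *
from ov import *
p=np.load('p.npy')
ci=camera_info('wrist'); im=grab_frame('wrist')
t=W(p,(-.1274,.1254,0))[0]
s=state(); 
sc=1.0
draw(im,ci,p,1,(0,0),[circ(.497,.4489,.029,.036)])
cv2.imwrite('pics/w13.png',im)
E
```

```text
time: 20.38
tool_pos: [0.5012, 0.452, 0.1083]
tool_rot: [-0.005, 0.974, -0.227, 0.005]
contact_force: [2.1, 0.6, 1.4]
gripper_width: 1.002
t 20.38 pos [0.5012 0.452  0.1083] xang -26.22 w 1.002 F [2.1 0.6 1.4] q6 [0.62 0.22 1.58 0.   1.32 1.08]
tool shift [0.0033 0.013  0.1337]
```

View pics/w13.png

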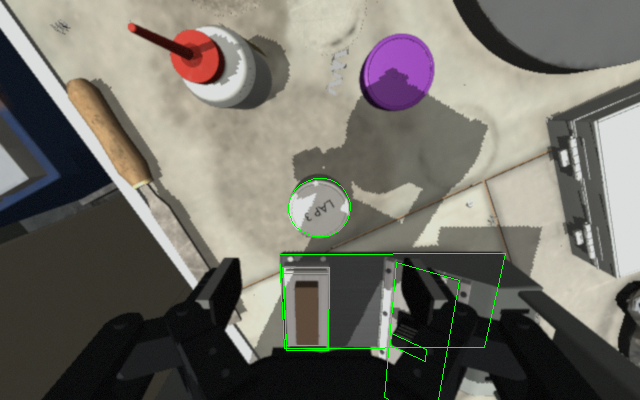

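```bash
python3 -m inch '0 0 0 0 0 -.1208 0;0 0 0 0 0 -.1208 0;0 0 0 0 0 -.1208 0;0 0 0 0 0 -.1208 0;0 0 0 0 0 -.1208 0;0 0 0 0 0 -.1208 0;0 0 0 0 0 -.1208 0;0 0 0 0 0 -.1208 0;0 0 0 0 0 -.1208 0;0 0 0 0 0 -.1208 0'
python3 -m inch '0 0 0 0 0 -.1208 0;0 0 0 0 0 -.1208 0;0 0 0 0 0 -.1208 0;0 -.01 -.005 -.1018 0 0 0;0 -.01 -.005 -.1018 0 0 0;0 -.01 -.005 -.1018 0 0 0;0 -.01 -.005 -.1018 0 0 0;0 -.01 -.005 -.1018 0 0 0;0 -.01 -.005 -.1018 0 0 0;0 0 0 0 0 0 0'
python3 to.py .501 .305 .096
python3 - <<'E'
from plant import *
from ov import *
T=rot(state()['tool_rot']);print(np.round(T,3))
ci=camera_info('side'); im=grab_frame('side'); cv2.imwrite('pics/s14.png',im); print(hit(camera_info('top'),0,0,0)[:1], hit(ci,344,257,.03))
E
```

```text
time: 21.27
tool_pos: [0.4962, 0.4483, 0.0972]
tool_rot: [0.0, 0.929, 0.369, -0.001]
contact_force: [0.0, 0.1, -0.3]
gripper_width: 1.0
time: 22.1
tool_pos: [0.4335, 0.4778, 0.1076]
tool_rot: [0.257, 0.808, 0.507, 0.157]
contact_force: [-0.6, -0.0, -1.1]
gripper_width: 1.001
t 22.1 pos [0.4335 0.4778 0.1076] xang 64.09 w 1.001 F [-0.6 -0.  -1.1] q6 [ 1.    0.17  1.74 -0.65  1.23  0.1 ]
tool shift [-0.1259  0.1045  0.0884]
[[ 0.437  0.739  0.513]
 [ 0.899 -0.354 -0.256]
 [-0.007  0.574 -0.819]]
[1.16646043] [ 0.4917715  -0.05342288  0.03      ]
```

View pics/s14.png

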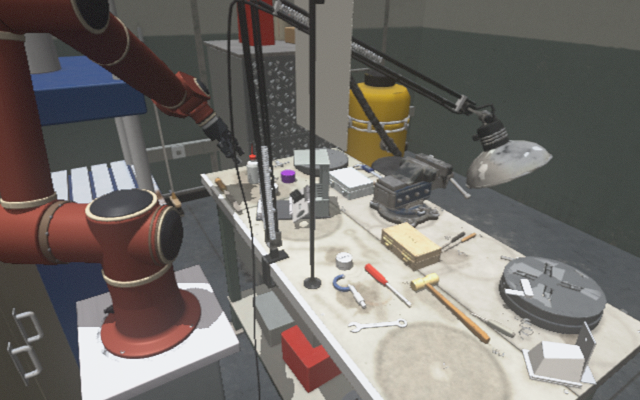

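```bash
python3 -m inch '-.025 .01 0 0 0 0 0;-.025 .015 0 0 0 0 0;-.025 .025 0 0 0 0 0;-.025 .025 0 0 0 0 0;-.025 .025 0 0 0 0 0;0 .0045 .02 0 0 0 0;0 0 .025 0 0 0 0;0 0 .025 0 0 0 0;0 0 .015 0 0 0 0;0 0 0 0 0 0 0'
python3 to.py .501 .305 .096
python3 - <<'E'
from plant import *
from ov import *
import json
ci=camera_info('wrist'); im=grab_frame('wrist')
cv2.imwrite('pics/w15.png',im)
json.dump({k:(v.tolist() if hasattr(v,'tolist') else v) for k,v in ci.items()},open('ci15.json','w'))
E
```

```text
time: 22.98
tool_pos: [0.504, 0.3024, 0.0989]
tool_rot: [0.256, 0.811, 0.503, 0.155]
contact_force: [-0.2, -0.8, -1.1]
gripper_width: 0.999
t 22.98 pos [0.504  0.3024 0.0989] xang 63.52 w 0.999 F [-0.2 -0.8 -1.1] q6 [ 0.69 -0.06  2.   -0.65  1.04 -0.12]
tool shift [ 0.001  -0.0049  0.0002]
```

View pics/w15.png

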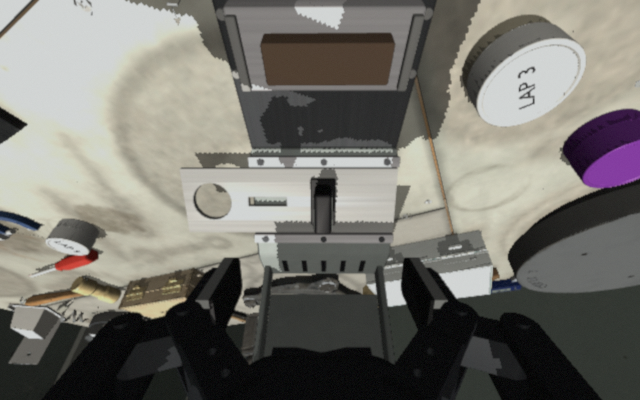

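Run:
```python
from ov import *
ci=load('ci15.json'); p=np.load('p.npy'); im=cv2.imread('pics/w15.png'); o=(180,140); sc=3.4
im=cv2.resize(im[140:270,180:410],None,fx=sc,fy=sc,interpolation=cv2.INTER_CUBIC); cv2.imwrite('pics/w15c.png',im)
draw(im,ci,p,sc,o); cv2.imwrite('pics/w15o.png',im)
```

```text
(no output)
```

View pics/w15o.png

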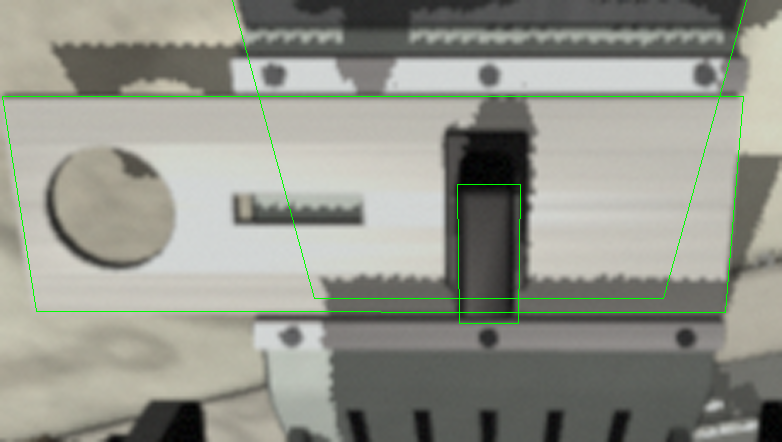

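View pics/w15c.png

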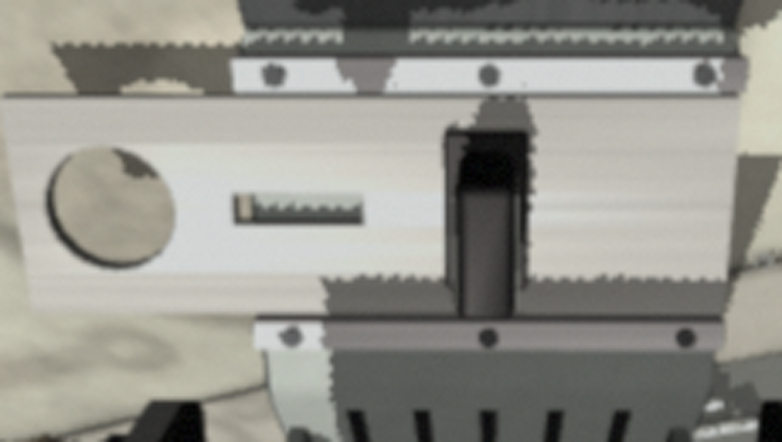

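```bash
python3 to.py .5474 .2821 .0223
```

```text
t 23.03 pos [0.5042 0.3036 0.1008] xang 63.58 w 1.002 F [-0.5 -0.4  0. ] q6 [ 0.69 -0.06  1.99 -0.65  1.04 -0.12]
tool shift [ 0.0002 -0.0053  0.0919]
```

```bash
python3 -m inch '0 -.005 .01 0 0 0 0;0 0 .02 0 0 0 0;0 0 .02 0 0 0 0;0 0 .018 0 0 0 0;0 0 .012 0 0 0 0;0 0 0 0 0 0 0;0 0 0 0 0 0 0'
python3 to.py .5474 .2821 .0223
python3 - <<'E'
from plant import *
from ov import *
im=grab_frame('wrist'); cv2.imwrite('pics/w16.png',im)
E
```

```text
time: 23.62
tool_pos: [0.5417, 0.2875, 0.0341]
tool_rot: [0.255, 0.81, 0.504, 0.159]
contact_force: [0.5, 0.3, 0.3]
gripper_width: 1.005
t 23.62 pos [0.5417 0.2875 0.0341] xang 63.75 w 1.005 F [0.5 0.3 0.3] q6 [ 0.62  0.08  1.99 -0.71  0.9  -0.08]
tool shift [-0.0023 -0.0006  0.014 ]
```

View pics/w16.png

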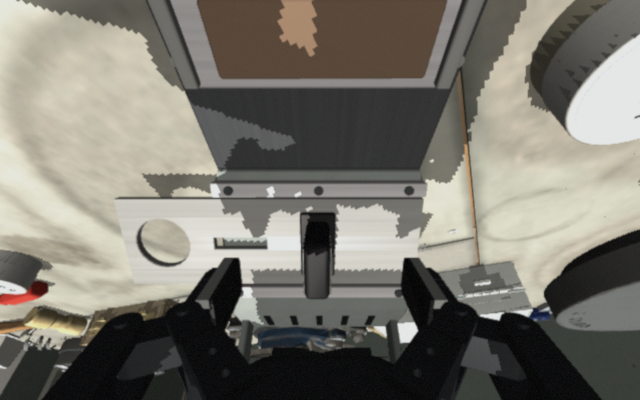

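```bash
python3 -m inch '-.001 0 .006 0 0 0 0;-.001 0 .006 0 0 0 0;0 0 0 0 0 0 0;0 0 0 0 0 0 .3;0 0 0 0 0 0 .5;0 0 0 0 0 0 .6;0 0 0 0 0 0 .7;0 0 0 0 0 0 .7;0 0 0 0 0 0 .7'
python3 to.py .5474 .2821 .0223
python3 - <<'E'
from plant import *
from ov import *
im=grab_frame('wrist'); cv2.imwrite('pics/w17.png',im)
E
```

```text
time: 24.42
tool_pos: [0.547, 0.2826, 0.0244]
tool_rot: [0.255, 0.81, 0.504, 0.159]
contact_force: [-0.1, -0.1, 0.8]
gripper_width: 0.3
t 24.42 pos [0.547  0.2826 0.0244] xang 63.76 w 0.3 F [-0.1 -0.1  0.8] q6 [ 0.61  0.09  1.99 -0.72  0.87 -0.08]
tool shift [-0.0003 -0.0007  0.0021]
```

View pics/w17.png

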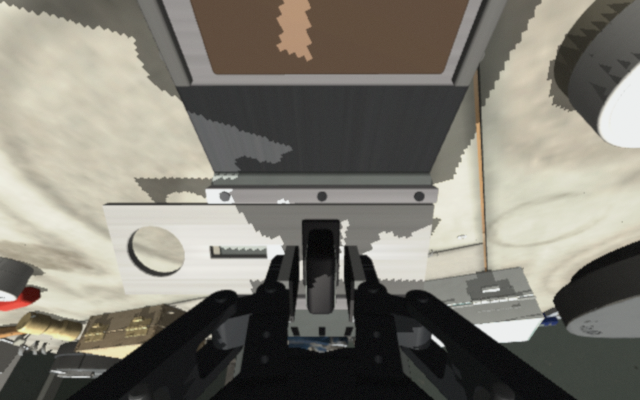

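```bash
python3 -m inch '0 0 0 0 0 0 .8;0 0 0 0 0 0 .9;0 0 0 0 0 0 1;0 0 0 0 0 0 1;0 0 0 0 0 0 1'
python3 to.py .5474 .2821 .0223
```

```text
time: 24.88
tool_pos: [0.5469, 0.2828, 0.0244]
tool_rot: [0.255, 0.81, 0.504, 0.159]
contact_force: [-1.8, 0.3, 2.5]
gripper_width: 0.156
t 24.88 pos [0.5469 0.2828 0.0244] xang 63.77 w 0.156 F [-1.8  0.3  2.5] q6 [ 0.61  0.09  1.99 -0.72  0.87 -0.08]
tool shift [-0.0004 -0.0006  0.0022]
```

```bash
python3 -m inch '.004 0 0 0 0 0 1;.006 0 0 0 0 0 1;.006 0 0 0 0 0 1;.006 0 0 0 0 0 1;.006 0 0 0 0 0 1;.006 0 0 0 0 0 1;.005 0 0 0 0 0 1;0 0 0 0 0 0 1;0 0 0 0 0 0 1'
python3 to.py .5690 .3276 .0244
```

```text
time: 25.63
tool_pos: [0.5652, 0.3197, 0.0245]
tool_rot: [0.254, 0.81, 0.504, 0.161]
contact_force: [1.1, 6.1, -1.4]
gripper_width: 0.151
t 25.63 pos [0.5652 0.3197 0.0245] xang 63.9 w 0.151 F [ 1.1  6.1 -1.4] q6 [ 0.65  0.17  1.9  -0.71  0.9  -0.06]
tool shift [ 0.0087 -0.0001  0.0001]
```

```bash
python3 -m inch '.004 0 0 0 0 0 1;.003 0 0 0 0 0 1;.0015 0 0 0 0 0 1;0 0 0 0 0 0 1;0 0 0 0 0 0 1;0 0 0 0 0 0 1'
python3 to.py .5690 .3276 .0244
python3 - <<'E'
from plant import *
from ov import *
im=grab_frame('wrist'); cv2.imwrite('pics/w18.png',im)
E
```

```text
time: 26.13
tool_pos: [0.568, 0.3255, 0.0245]
tool_rot: [0.255, 0.81, 0.504, 0.159]
contact_force: [-2.8, 4.3, 1.4]
gripper_width: 0.152
t 26.13 pos [0.568  0.3255 0.0245] xang 63.78 w 0.152 F [-2.8  4.3  1.4] q6 [ 0.65  0.19  1.88 -0.71  0.9  -0.06]
tool shift [ 0.0023 -0.0001  0.    ]
```

View pics/w18.png

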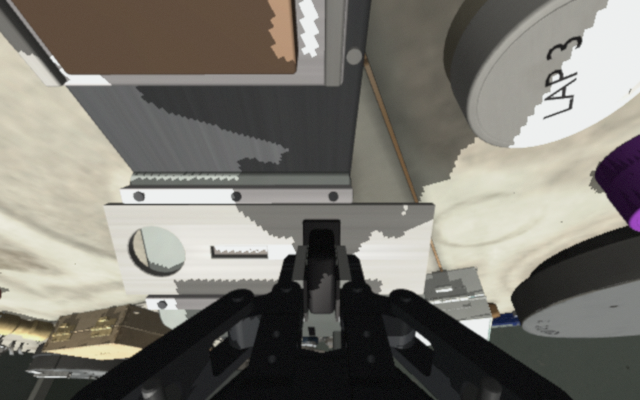

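```bash
python3 -m inch '.002 0 0 0 0 0 1;0 0 0 0 0 0 1;0 0 0 0 0 0 .8;0 0 0 0 0 0 .7;0 0 0 0 0 0 .5;0 0 0 0 0 0 .3;0 0 0 0 0 0 0;0 0 0 0 0 0 0;0 0 0 0 0 0 0'
python3 to.py .5690 .3276 .0244
python3 -m inch '0 0 -.01 0 0 0 0;0 0 -.02 0 0 0 0;0 0 -.025 0 0 0 0;0 0 -.025 0 0 0 0;0 0 -.02 0 0 0 0;0 0 0 0 0 0 0;0 0 0 0 0 0 0;0 0 0 0 0 0 0'
python3 - <<'E'
from plant import *
from ov import *
p=np.load('p.npy'); ci=camera_info('wrist'); im=grab_frame('wrist'); o=(130,100); sc=2.6
im=cv2.resize(im[100:320,130:430],None,fx=sc,fy=sc,interpolation=cv2.INTER_CUBIC)
for l in boxlines(.05):
    q=((proj(ci,W(p,l))+.5-np.array(o))*sc).astype(int); cv2.polylines(im,[q.reshape(-1,1,2)],False,(0,255,0),1)
cv2.imwrite('pics/w19.png',im); print(state()['time'],state()['contact_force'])
im=grab_frame('side'); crop(im,200,140,170,125,4.6,'pics/s19.png'); im=grab_frame('top'); crop(im,195,130,130,95,6,'pics/t19.png')
E
```

```text
time: 26.93
tool_pos: [0.5689, 0.3268, 0.0242]
tool_rot: [0.255, 0.81, 0.504, 0.159]
contact_force: [0.6, -0.1, 0.2]
gripper_width: 0.981
t 26.93 pos [0.5689 0.3268 0.0242] xang 63.75 w 0.981 F [ 0.6 -0.1  0.2] q6 [ 0.65  0.19  1.88 -0.71  0.91 -0.06]
tool shift [ 0.0008 -0.0001 -0.0003]
time: 27.6
tool_pos: [0.5171, 0.3519, 0.1055]
tool_rot: [0.255, 0.81, 0.504, 0.158]
contact_force: [-0.2, -0.5, -0.1]
gripper_width: 1.0
27.65 [ 0.10644195 -0.58012315  0.15724505]
```

View pics/w19.png

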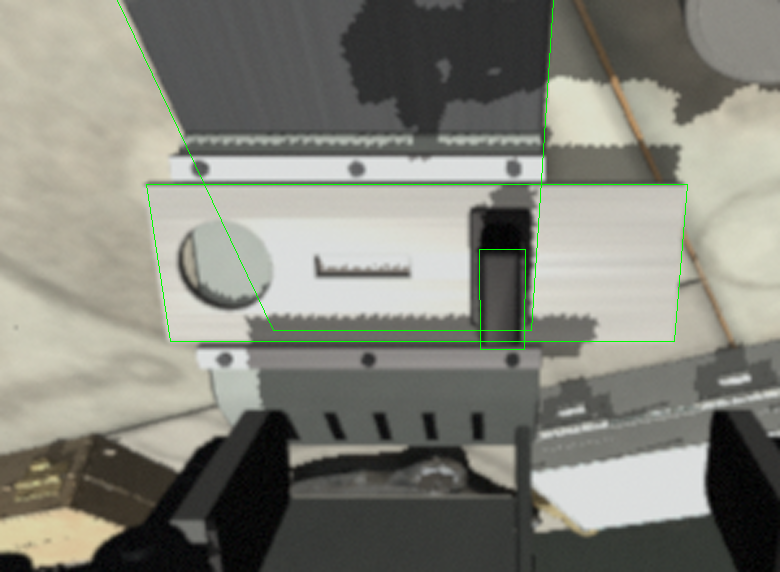

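View pics/s19.png

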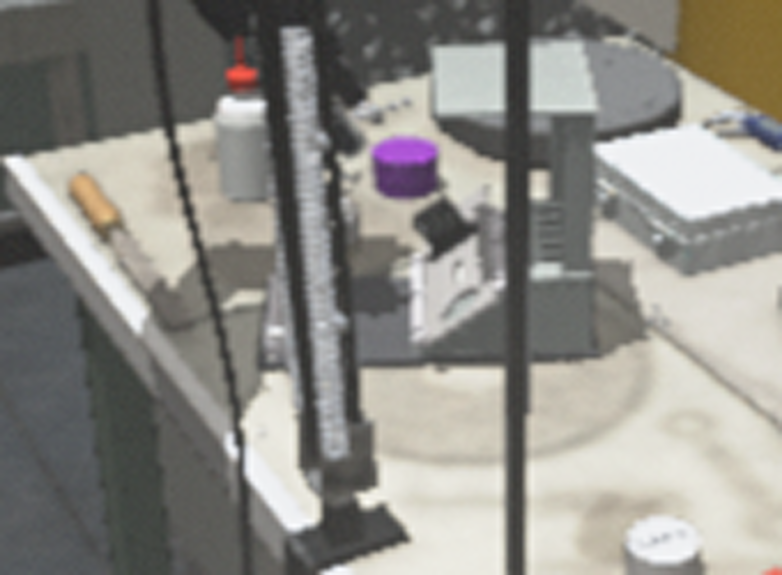

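View pics/t19.png

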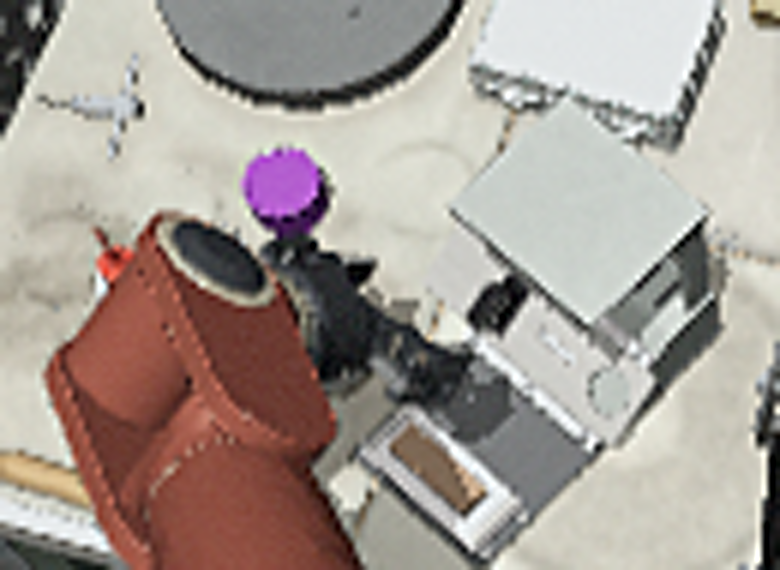

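```bash
python3 -m inch '0 0 -.02 0 0 0 0;0 0 -.03 0 0 0 0;0 0 -.03 0 0 0 0;0 0 -.03 0 0 0 0;0 0 -.02 0 0 0 0;0 0 0 0 0 0 0;0 0 0 0 0 0 0;0 0 0 0 0 0 0'
python3 - <<'E'
from plant import *
from ov import *
p=np.load('p.npy'); ci=camera_info('wrist'); im=grab_frame('wrist')
for l in [W(p,l) for l in boxlines(.05)]+[circ(.497,.4489,.029,.036)]:
    cv2.polylines(im,[proj(ci,l).astype(int).reshape(-1,1,2)],False,(0,255,0),1)
cv2.imwrite('pics/w20.png',im); print(state()['time'],state()['contact_force'],state()['joint_vel'])
E
```

```text
time: 28.42
tool_pos: [0.4505, 0.3842, 0.2104]
tool_rot: [0.256, 0.81, 0.504, 0.157]
contact_force: [0.9, -0.6, -0.2]
gripper_width: 0.997
28.4667 [-0.66638507  0.18284575 -0.32121874] [-0.00432844  0.00367791  0.00456828 -0.00137461  0.00376144 -0.00218952]
```

View pics/w20.png

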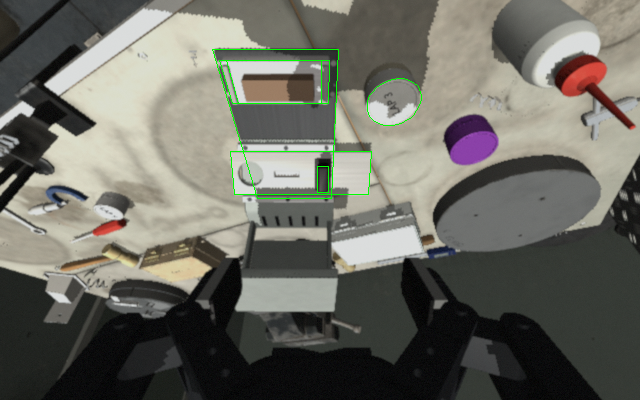

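The last picture shows everything in place:
- **Stone:** on the stage, around (280,88).
- **Large tin:** upright on its predicted outline at (393,101).
- **Shutter plate:** on the slit-stop outline, with the slit at (287,173).
- **Other things:** the bottle, purple tin and small tin have not moved.
- **Arm:** clear of everything.

```bash
python3 -c "
from plant import *
print(job_done()); print(state()['time'])"
```

```text
the job is handed in; nothing more can be done
None
the job is handed in; nothing more can be done
```

The light box is set up and I handed the job in after about 28.5 s; no verdict came back. With the shutter shut, I laid the oil stone lengthways on the stage. I then moved the large white tin ("LAP 3") to about x -127, y +127 mm in the light box's frame. After that I slid the plate by its grip one stop to the left and let the spring seat it.

**Last checks:**
- **Stone:** it matched its target outline on the stage to within 1–2 mm.
- **Tin:** it stood upright on its predicted outline, clear of the plate's run. The small tin, far to the right, and the purple look-alike were left alone.
- **Plate:** it sat on the outline for 50 mm of travel (the slit stop) after I let go, with the slit central.
- **Arm:** it was well clear, and the force reading was only noise.
- **Bystanders:** I saw no movement in the pictures, but I didn't measure them.

**What disagreed:** the visible fingertips sat about 36 mm behind the reported tool point, not at it. The first two closures on the stone therefore shut above it without touching anything. I corrected for this from the pad positions in the wrist picture, and used the contact force to set the placing heights.

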